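# Push cast specimens out of a gang mould and stack them in a pyramid

### The arm

A 6-joint arm with a two-finger parallel gripper is mounted at the origin on the work surface. World frame = base frame: x ahead of the robot, y to its left, z up, the work surface at z = 0. Lengths are in mm, angles in rad, forces in N, time in s.
With the tool pointing down it reaches from about 275 to 750 mm from the base axis. Payload 10.2 kg.
Tool frame: the origin (TCP) lies midway between the tips of the shut fingers; the grasp point (between the pads) lies r.grip_point_offset behind it (r.grip_point_offset is the distance from the TCP to the grasp point, in mm); y points along the fingers, z is the direction in which the jaws open and shut, and the axes are right-handed (so a half turn about y gives the same grasp; the last joint's range is limited). The gripper opens to 88 mm and grips with 3 to 60 N. Pads are 18 mm wide; open, the fingers measure 123 mm over their backs; the gripper's body (75 mm by 187 mm) begins 45 mm behind the grasp point.
Start: joints at [1.065, 0.313, 1.498, -0, 1.331, -0.223], TCP at [146.512, 504.148, 238.72] pointing down, gripper open.
Joint ranges: [-2.94, 2.94], [-0.97, 2.17], [0.19, 2.56], [-1.23, 4.37], [0.02, 3.11], [-2.88, 2.88]. Speed limits (rad/s): [2.39, 2.39, 3.01, 3.14, 3.14, 3.14].

### API

Orientations are given as a unit quaternion [x, y, z, w].
In Python, from plant import r gives the robot as it stands. The module is installed in compiled form; this text tells all that it offers.
- The arm moves only by the tool play_rows, never from a script. Its argument "deltas" is one flat list of numbers, 6 for each row, row after row: the shift along the tool's x, y, z in m, then the turn, a rotation vector about the tool's x, y, z in degrees. In form: [x, y, z, ax, ay, az, x, y, z, ax, ay, az, ...]. A call has 1 to 12 rows; each row is the pose to reach, as a shift and turn from the pose measured when the call began, along the tool's axes at that moment; what a row does not reach only later rows make up. A row lasts 1/12 s, in which the tool goes at most 41.7 mm and 7.16 degrees, less where a joint would pass 70% of its speed; a pose out of reach is approached as far as the arm can. A call with a gripper value outside its range is refused whole. "jaw" is the opening in per cent of the stroke, from 0 (shut) to 100 (fully open), set as the call begins (left out, the last holds). The fingers move at their own pace and stop on an object; "force" is the grip in N (left out, the last holds). Time passes only in rows, so rows that repeat a pose let the fingers close. It gives the time, the measured TCP pose, the force and the opening at its end, in the units of the state.
- r.state(): the state, without advancing time (a new reading comes with each control period).
- r.capture(name): name is "scene" or "top" or "wrist"; returns the picture (420x560x3 uint8, blue, green, red); there is no depth.
- r.get_calibration(name): a dict with "mtx" (3x3 intrinsics, pixels), "rvec" (rotation vector, rad) and "tvec" (3), from world to camera coordinates, as OpenCV has them. Camera axes: x right, y down, z forward; pixel columns grow to the right and rows downward; lengths in mm; the calibration is good to about 2 mm. A picture is of the moment at which its call begins: read the wrist's pose just before it. get_calibration takes no time and is no camera call; for the wrist camera it gives the pose at the moment of the call.
- r.finish_job(): hands the job in, once; it reports no verdict.
The state is a dict: "time_s": time; "qpos": joint angles; "joint_vel": joint speeds; "tau": joint torques, N m; "tool_pos": TCP position; "tcp_rot": TCP orientation; "wrist_force": force on the tool from outside, world axes, zero at the start; "torque": the same for the moment, N m; "gripper_width": finger opening in mm.
Only numpy, scipy, OpenCV 4.12 (cv2) and the standard library are available. Lean on these libraries where they do the work, as an engineer would, in place of code of your own. Each camera call takes 0.05 s, during which the arm holds its last target. There are 200 camera calls.

### The job

First clear the jars off the exit lanes of the mould and stand them upright on the blue mat. Then take the push rod and, from the entry side, push every cast cylinder in the mould right through its bore so that it comes out on the far side; never pull them out with the fingers. Stack these cylinders squarely on the row in the blue rack, each saddled in the gap between two below so that a pyramid grows (a third one goes on top), lay the push rod back on the orange mat and leave the bystanders alone.

Things in the scene. Friction and masses are not known exactly. Their poses are not given: they have to be found in the camera images.
- mould: fixed mould on a grey base plate 300 mm (x) by 170 mm (y), top 12 mm above the table; an aluminium block stands across it at x -20 to +20 mm, 60 mm high over the table, with three bores of 38 mm along x at y = -50, 0, +50 mm, their floor level with the plate. Origin: centre of the underside. +x is the push-out direction; x < -20 mm is the bare entry side of the plate.
- lanes (a point): middle of the exit side, on the plate's top (mould x 87 mm, y 0, 12 mm up), axes as the mould's. Steel rails 8 mm high, 4 mm thick, along x split it into three lanes 46 mm wide, one behind each bore; no stop at the far end (mould x 150 mm).
- bore_1 (a point): centre of bore 1, at mould y = -50 mm, x = 0, 30 mm above the table; axes as the mould's
- bore_2 (a point): centre of bore 2, at mould y = 0 mm, x = 0, 30 mm above the table; axes as the mould's
- bore_3 (a point): centre of bore 3, at mould y = 50 mm, x = 0, 30 mm above the table; axes as the mould's
- core_1: terracotta-coloured cast cylinder, 36 mm diameter, 52 mm long, 110 g; origin at its centre, its x axis is the cylinder's axis. Starts in bore 1 of the mould, showing about 6 mm at either side of the block, x axis along the bore; it slides with ordinary friction. May be absent (that bore is then empty; 2 or 3 of core_1 to core_3 are there).
- core_2: terracotta-coloured cast cylinder, 36 mm diameter, 52 mm long, 110 g; origin at its centre, its x axis is the cylinder's axis. Starts in bore 2 of the mould, showing about 6 mm at either side of the block, x axis along the bore; it slides with ordinary friction. May be absent (that bore is then empty; 2 or 3 of core_1 to core_3 are there).
- core_3: terracotta-coloured cast cylinder, 36 mm diameter, 52 mm long, 110 g; origin at its centre, its x axis is the cylinder's axis. Starts in bore 3 of the mould, showing about 6 mm at either side of the block, x axis along the bore; it slides with ordinary friction. May be absent (that bore is then empty; 2 or 3 of core_1 to core_3 are there).
- core_4: terracotta-coloured cast cylinder, 36 mm diameter, 52 mm long, 110 g; origin at its centre, its x axis is the cylinder's axis. Starts in the rack's bottom row.
- core_5: terracotta-coloured cast cylinder, 36 mm diameter, 52 mm long, 110 g; origin at its centre, its x axis is the cylinder's axis. Starts in the rack's bottom row.
- core_6: terracotta-coloured cast cylinder, 36 mm diameter, 52 mm long, 110 g; origin at its centre, its x axis is the cylinder's axis. Starts in the rack's bottom row.
- rack: fixed blue rack, 50 mm (x) by 134 mm (y), with three grooves along x at y = -38, 0, +38 mm between ridges 8 mm high (18 mm over the table). Origin: centre of its underside. Centre heights over the origin: a cylinder in a groove 28 mm; one saddled between two of those (y = -19 or +19 mm) 58.6 mm; one on top of these two (y = 0) 89.2 mm. Three cylinders fill the grooves at the start.
- push_rod: push rod: black square handle 44 mm long and 24 by 24 mm, steel shaft 14 mm thick, white disc of 24 mm diameter at the tip; 120 g or so. Origin at the centre of the handle, also on the rod's axis; +x points to the tip, whose flat end is 110 mm from the origin. Starts lying level on the orange mat (origin 15 mm above the table).
- rod_mat: fixed orange mat, 240 mm (x) by 130 mm (y), 3 mm thick; origin at the centre of its underside
- jar_mat: fixed blue mat, 130 mm (x) by 170 mm (y), 3 mm thick; origin at the centre of its underside
- jar_green: green squat round jar with a lid, 42 mm diameter (lid 39 mm, from 30 mm up), 42 mm high, 90 g; origin at the centre of its underside, z up its axis. Starts standing in the exit lane at mould y = -50 mm. May be absent (2 or 3 jars are there).
- jar_white: white squat round jar with a lid, 42 mm diameter (lid 39 mm, from 30 mm up), 42 mm high, 90 g; origin at the centre of its underside, z up its axis. Starts standing in the exit lane at mould y = 0 mm. May be absent (2 or 3 jars are there).
- jar_amber: amber, black-lidded squat round jar with a lid, 42 mm diameter (lid 39 mm, from 30 mm up), 42 mm high, 90 g; origin at the centre of its underside, z up its axis. Starts standing in the exit lane at mould y = 50 mm. May be absent (2 or 3 jars are there).
- beaker: bystander: glass beaker, 64 mm diameter, 75 mm high; origin under its centre. Leave it alone.
- reagent_a: bystander: white plastic jar, 54 mm diameter, 100 mm high; origin under its centre. Leave it alone.
- reagent_b: bystander: white plastic jar like reagent_a. Leave it alone.

How it is judged:
By the outcome, as a careful person would: the job done as asked, in the order asked, and still so for the second after the job is handed in, with the robot touching nothing.
Of core_1, core_2, core_3 only 2 to 3 are there at a start; the rules pass over those that are not, and their reading is None.
Of jar_green, jar_white, jar_amber only 2 to 3 are there at a start; the rules pass over those that are not, and their reading is None.
At some moment in a run one of push_rod, jar_green, jar_white, jar_amber may be knocked a few centimetres aside while the robot is not near it.
Once in a run the grip may slacken for a moment while it holds something.
It also fails if it takes over 210 s, if anything falls off the work surface, if the arm or the gripper's body presses on something with over 40 N, if the wrist force passes 120 N, or if a joint passes its speed limit or range.

## Working session

There is one attempt and no reset: what is moved stays moved. The work goes in short steps, Python scripts to look and compute and a tool call to move; the robot and the scene stay as the last step left them, time stands still between calls to the robot, and variables do not carry over. Pictures are saved under pics/ and viewed, about 12 in all and at most 16, crops included, and the job is handed in when it is done.

Besides the shell and the picture viewer there is one more tool, called after "Call:" as name(argument=value, ...) on one line, values as JSON. play_rows: Moves the arm, as the interface text tells. Its arguments: {"type":"object","properties":{"deltas":{"type":"array","items":{"type":"number"}},"jaw":{"type":"number"},"force":{"type":"number"}},"required":["deltas"]}

```bash
mkdir -p pics; ls
python3 - <<'E'
from plant import r
import cv2
s=r.state(); print({k:(s[k]) for k in s}); print(r.grip_point_offset)
for n in("top","scene"):
    im=r.capture(n); cv2.imwrite(f"pics/{n}0.png",im)
    c=r.get_calibration(n); print(n,c)
E
```

```text
pics
{'time_s': 0.0, 'qpos': array([ 1.06460545e+00,  3.13419643e-01,  1.49843781e+00,  6.10112808e-06,
        1.33096679e+00, -2.23400482e-01]), 'joint_vel': array([-0.00062299,  0.00098774,  0.00161593,  0.00093901,  0.00027186,
       -0.00052442]), 'tau': array([ 1.15351948e-03, -4.02213871e+01, -2.52268302e+01,  6.94901613e-02,
        3.52935959e-02, -1.15573948e-04]), 'tool_pos': array([146.38489986, 503.92844776, 238.17631983]), 'tcp_rot': array([ 0.70045593, -0.09980648,  0.09949188, -0.69964386]), 'wrist_force': array([-0.41104786,  0.47429082,  0.24304138]), 'torque': array([ 0.00791494, -0.04137864,  0.00163533]), 'gripper_width': 87.9819044426563}
18.700000000000003
top {'mtx': array([[429.84464485,   0.        , 285.18297591],
       [  0.        , 429.84464485, 211.98868125],
       [  0.        ,   0.        ,   1.        ]]), 'rvec': array([ 2.15452274, -2.17417493,  0.15872752]), 'tvec': array([  -5.00637616,  597.23532907, 1133.11713791])}
scene {'mtx': array([[381.90540527,   0.        , 277.9729881 ],
       [  0.        , 381.90540527, 202.02960749],
       [  0.        ,   0.        ,   1.        ]]), 'rvec': array([ 2.42112994,  0.92724268, -0.25397165]), 'tvec': array([-438.73076444, -306.3978467 , 1111.4576532 ])}
```

View pics/top0.png

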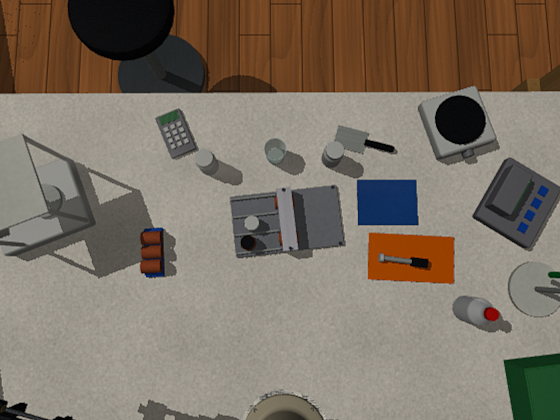

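View pics/scene0.png

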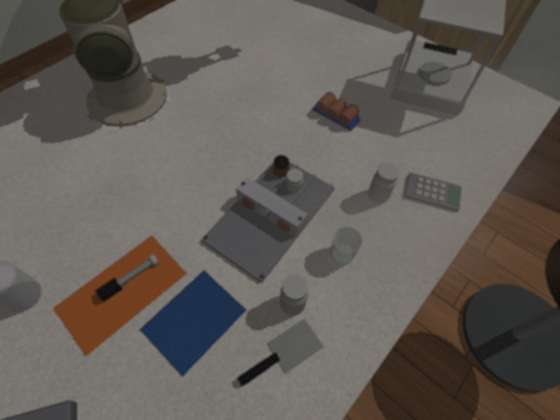

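```bash
cat > h.py <<'E'
import numpy as np, cv2
from scipy.spatial.transform import Rotation as R
from plant import r
def ray(name,px,cal=None):
    c=cal or r.get_calibration(name); K=np.array(c["mtx"]);Rm=cv2.Rodrigues(np.array(c["rvec"],float))[0]; t=np.array(c["tvec"],float).ravel()
    p=np.atleast_2d(np.array(px,float)); d=np.c_[p,np.ones(len(p))]@np.linalg.inv(K).T@Rm
    return -Rm.T@t,d
def p2w(name,px,z,cal=None):
    o,d=ray(name,px,cal); s=(z-o[2])/d[:,2]; return o+d*s[:,None]
def w2p(name,P,cal=None):
    c=cal or r.get_calibration(name)
    return cv2.projectPoints(np.atleast_2d(np.array(P,float)),np.array(c["rvec"],float),np.array(c["tvec"],float),np.array(c["mtx"]),None)[0][:,0]
def crop(name,im,x0,y0,w,h,k):
    cv2.imwrite("pics/"+name,cv2.resize(im[y0:y0+h,x0:x0+w],None,fx=k,fy=k,interpolation=cv2.INTER_CUBIC))
E
python3 - <<'E'
from h import *
im=cv2.imread("pics/top0.png"); crop("c1.png",im,130,170,220,120,3.6)
im2=cv2.imread("pics/top0.png")[165:295,345:470]
im3=cv2.imread("pics/scene0.png")[140:290,190:345]
a=cv2.resize(im2,(380,395),interpolation=cv2.INTER_CUBIC); b=cv2.resize(im3,(408,395),interpolation=cv2.INTER_CUBIC)
cv2.imwrite("pics/c2.png",np.hstack([a,b]))
print(w2p("top",[[0,0,0],[146,504,239],[400,0,0],[400,100,0]]),ray("top",[0,0])[0])
E
```

```text
[[283.28382188 438.54814217]
 [ 44.79462467 414.3664502 ]
 [281.87611302 284.78264639]
 [245.51138335 285.18795483]] [ 448.43262515   12.49645714 1199.75896311]
```

View pics/c1.png

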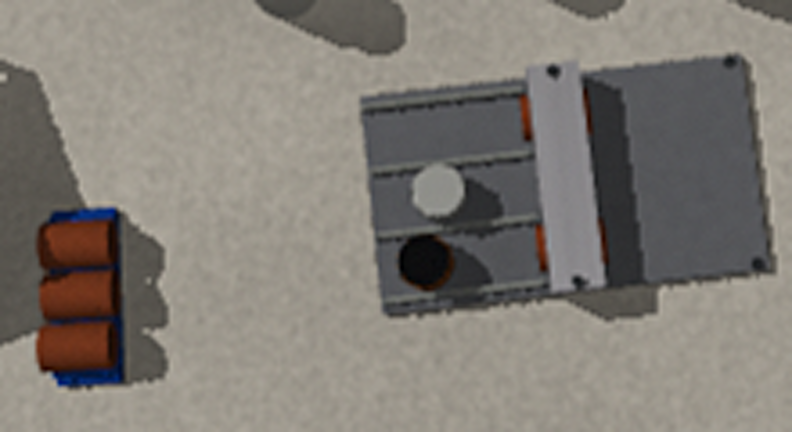

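View pics/c2.png

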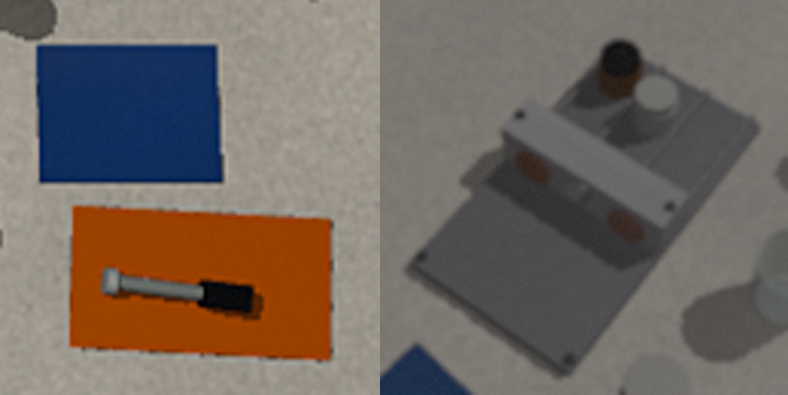

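```bash
cat >> h.py <<'E'
from scipy.optimize import least_squares
def fitrect(w,l,z,px,sgn,name="top"):
    # sgn: list of (sx,sy) corners ; returns x,y,th
    P=p2w(name,px,z)[:,:2]; s=np.array(sgn)*[w/2,l/2]
    def f(q): 
        c,n=np.cos(q[2]),np.sin(q[2]); return (s@np.array([[c,n],[-n,c]])+q[:2]-P).ravel()
    best=min((least_squares(f,[*P.mean(0),t]) for t in(0,1.5,-1.5,3)),key=lambda o:o.cost)
    return best.x,best.fun.reshape(-1,2)
E
python3 - <<'E'
from h import *
np.set_printoptions(precision=1,suppress=True)
c1=lambda L:[(130+x/3.6,170+y/3.6) for x,y in L]
c2=lambda L:[(345+x/3.04,165+y/3.04) for x,y in L]
q=[(1,1),(1,-1),(-1,-1),(-1,1)]
def rp(n,v): print(n,v[0][:2],"deg",np.degrees(v[0][2]),"res",v[1].ravel())
m=fitrect(300,170,12,c1([(387,316),(360,98),(743,56),(775,270)]),q); rp("mould",m)
rp("blue",fitrect(170,130,3,c2([(38,45),(216,45),(222,182),(40,183)]),[(-1,1),(-1,-1),(1,-1),(1,1)]))
rp("blue2",fitrect(130,170,3,c2([(40,183),(38,45),(216,45),(222,182)]),q))
rp("orange",fitrect(240,130,3,c2([(70,347),(73,206),(332,219),(331,360)]),q))
print("rod",p2w("top",c2([(104,283),(203,292),(252,297)]),15))
x,y,t=m[0]; c,s=np.cos(t),np.sin(t)
loc=lambda P:(P[:,:2]-[x,y])@np.array([[c,-s],[s,c]])
J=p2w("top",c1([(438,190),(424,261)]),54); print("jars",J,loc(J))
print("reag/beaker tops",p2w("top",[(206,158),(335,150)],100),p2w("top",[(276,147)],75))
B=np.vstack([p2w("top",[(206,158),(335,150)],100),p2w("top",[(276,147)],75)]);print("in mould",loc(B))
print("rack right edge z~18/10",p2w("top",c1([(118,208),(123,383)]),14))
print("core right ends z28",p2w("top",c1([(114,243),(115,297),(114,346)]),35), "left",p2w("top",c1([(42,245),(44,298),(42,349)]),35))
print(R.from_quat(r.state()["tcp_rot"]).as_matrix())
E
```

```text
mould [574.9 -17.1] deg 96.32030124355283 res [-1.   1.5 -0.4 -1.3  1.5 -0.9 -0.2  0.8]
blue [ 627.1 -300.7] deg 114.6998380815302 res [ -88.7 -187.4   30.5   34.4   88.4  188.1  -30.2  -35.2]
blue2 [ 627.1 -300.7] deg 89.52928892596269 res [-20.1 -19.5  20.3 -18.7  20.3  18.8 -20.6  19.4]
orange [ 469.9 -361.1] deg 86.56322969039901 res [-0.6  0.6  0.8  0.1  0.6  0.1 -0.8 -0.8]
rod [[ 470.2 -268.4   15. ]
 [ 461.2 -358.2   15. ]
 [ 456.2 -402.6   15. ]]
jars [[566.7  79.9  54. ]
 [514.1  90.2  54. ]] [[ 97.2  -2.5]
 [113.3  48.6]]
reag/beaker tops [[ 733.1  196.3  100. ]
 [ 752.8 -142.1  100. ]] [[768.9  13.2  75. ]]
in mould [[ 194.6 -180.7]
 [-143.9 -163. ]
 [   8.7 -196.1]]
rack right edge z~18/10 [[559.1 326.7  14. ]
 [426.6 319.5  14. ]]
core right ends z28 [[530.8 323.4  35. ]
 [490.5 321.7  35. ]
 [454.2 321.4  35. ]] left [[529.8 377.   35. ]
 [490.3 374.3  35. ]
 [452.6 374.6  35. ]]
[[ 1.  -0.   0.3]
 [-0.3 -0.   1. ]
 [-0.  -1.  -0. ]]
```

```bash
cat >> h.py <<'E'
def rot(yaw,roll=0,rollax=None):
    # jaw (tool z) along world yaw deg, tool y down; roll = extra rotation about horizontal world axis at angle rollax deg
    z=np.array([np.cos(np.radians(yaw)),np.sin(np.radians(yaw)),0]); y=np.array([0,0,-1.]); x=np.cross(y,z)
    M=R.from_matrix(np.c_[x,y,z])
    if roll: 
        a=np.radians(rollax); M=R.from_rotvec(np.radians(roll)*np.array([np.cos(a),np.sin(a),0]))*M
    return M
def mv(*wps):
    s=r.state(); p0=np.array(s["tool_pos"]); R0=R.from_quat(s["tcp_rot"]); p=p0; Rl=R0
    for pos,*a in wps:
        Rt=rot(*a); d=R0.inv().apply(np.array(pos)-p0)/1000; v=np.degrees((R0.inv()*Rt).as_rotvec())
        n=max(np.linalg.norm(np.array(pos)-p)/41.7,np.degrees((Rl.inv()*Rt).magnitude())/7.16)
        print(np.round(d,4).tolist(),np.round(v,1).tolist(),"rows %.1f"%n); p=np.array(pos);Rl=Rt
def st():
    s=r.state(); M=R.from_quat(s["tcp_rot"]).as_matrix()
    print("t %.1f"%s["time_s"],np.round(s["tool_pos"],1),"yaw %.1f"%np.degrees(np.arctan2(M[1,2],M[0,2])),"down",np.round(M[:,1],3),"F",np.round(s["wrist_force"],1),"w %.1f"%s["gripper_width"])
MO=np.array([574.9,-17.1]);MT=np.radians(96.3)
def mw(x,y,z): c,s=np.cos(MT),np.sin(MT); return [MO[0]+c*x-s*y,MO[1]+s*x+c*y,z]
E
python3 - <<'E'
from h import *
st(); mv(([520,60,200],96.3))
E
```

```text
t 0.1 [146.4 504.  238.3] yaw 73.8 down [-0.001 -0.001 -1.   ] F [-0.3  0.3 -0.6] w 88.0
[0.4827, 0.0385, -0.3221] [0.1, -22.5, -0.0] rows 13.9
```

Call:
play_rows(deltas=[0.483, 0.0385, -0.322, 0, -22.5, 0, 0.483, 0.0385, -0.322, 0, -22.5, 0, 0.483, 0.0385, -0.322, 0, -22.5, 0, 0.483, 0.0385, -0.322, 0, -22.5, 0, 0.483, 0.0385, -0.322, 0, -22.5, 0, 0.483, 0.0385, -0.322, 0, -22.5, 0, 0.483, 0.0385, -0.322, 0, -22.5, 0, 0.483, 0.0385, -0.322, 0, -22.5, 0, 0.483, 0.0385, -0.322, 0, -22.5, 0, 0.483, 0.0385, -0.322, 0, -22.5, 0, 0.483, 0.0385, -0.322, 0, -22.5, 0, 0.483, 0.0385, -0.322, 0, -22.5, 0])

```text
time_s: 1.1
tool_pos: [459.2, 131.8, 206.2]
tcp_rot: [0.706, 0.038, -0.039, -0.706]
wrist_force: [0.8, 0.6, -0.1]
gripper_width: 87.8
```

Run:
```python
from h import *
st(); cv2.imwrite("pics/w1.png",r.capture("wrist")); 
import json; c=r.get_calibration("wrist"); print(c); np.save("pics/w1.npy",c,allow_pickle=True)
```

```text
t 1.1 [459.2 131.8 206.2] yaw 96.3 down [-0.001 -0.001 -1.   ] F [ 0.8  0.6 -0.1] w 87.8
{'mtx': array([[307.44557425,   0.        , 278.92348413],
       [  0.        , 307.44557425, 210.48840575],
       [  0.        ,   0.        ,   1.        ]]), 'rvec': array([-1.95718596, -2.17334235, -0.3186355 ]), 'tvec': array([ -77.64792603, -485.18395245,  221.2232533 ])}
```

View pics/w1.png

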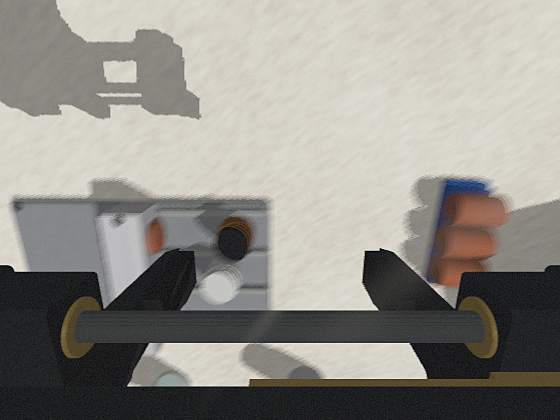

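Run:
```python
from h import *
np.set_printoptions(precision=1,suppress=True)
c=np.load("pics/w1.npy",allow_pickle=True).item()
print(p2w("",[(234,243),(220,284)],54,c))
st(); print(mw(113.3,49,20),mw(97.2,-1,20))
x,y=514.,90.
mv(([x,y,130],96.3),([x,y,34],96.3))
```

```text
[[520.2  85.2  54. ]
 [570.2  73.   54. ]]
t 1.1 [462.9 127.1 205.5] yaw 96.0 down [ 0. -0. -1.] F [ 0.3 -4.2 -1.8] w 88.2
[np.float64(513.7630157360807), np.float64(90.13879500961065), 20] [np.float64(565.2277859174056), np.float64(79.62273918133451), 20]
[0.0469, 0.0756, -0.0421] [0.2, -0.3, 0.0] rows 2.4
[0.0469, 0.1716, -0.0418] [0.2, -0.3, 0.0] rows 2.3
```

Call:
play_rows(deltas=[0.047, 0.0756, -0.042, 0, 0, 0, 0.047, 0.0756, -0.042, 0, 0, 0, 0.047, 0.0756, -0.042, 0, 0, 0, 0.047, 0.0756, -0.042, 0, 0, 0, 0.047, 0.11, -0.042, 0, 0, 0, 0.047, 0.15, -0.042, 0, 0, 0, 0.047, 0.186, -0.042, 0, 0, 0, 0.047, 0.186, -0.042, 0, 0, 0, 0.047, 0.186, -0.042, 0, 0, 0], jaw=80)

```text
time_s: 1.9
tool_pos: [513.6, 90.4, 20.1]
tcp_rot: [0.707, 0.037, -0.038, -0.705]
wrist_force: [-0.0, 0.5, 1.0]
gripper_width: 70.5
```

Call:
play_rows(deltas=[0, 0, 0, 0, 0, 0, 0, 0, 0, 0, 0, 0, 0, 0, 0, 0, 0, 0, 0, 0, 0, 0, 0, 0, 0, 0, 0, 0, 0, 0, 0, 0, 0, 0, 0, 0, 0, 0, 0, 0, 0, 0, 0, 0, 0, 0, 0, 0], jaw=35, force=20)

```text
time_s: 2.57
tool_pos: [514.1, 90.4, 21.2]
tcp_rot: [0.707, 0.037, -0.038, -0.705]
wrist_force: [-2.4, 0.4, 7.7]
gripper_width: 41.5
```

Run:
```python
from h import *
st()
mv(([514,90,160],96.3),([602,-335,160],96.3),([602,-335,14],96.3))
```

```text
t 2.6 [514.1  90.4  21.2] yaw 96.1 down [ 0.    -0.003 -1.   ] F [-2.4  0.4  7.7] w 41.5
[-0.0002, -0.1388, -0.0008] [0.2, -0.2, -0.0] rows 3.3
[0.0423, -0.1376, -0.4327] [0.2, -0.2, -0.0] rows 10.4
[0.0424, 0.0084, -0.4323] [0.2, -0.2, -0.0] rows 3.5
```

Call:
play_rows(deltas=[0, -0.03, 0, 0, 0, 0, 0, -0.07, 0, 0, 0, 0, 0, -0.11, 0, 0, 0, 0, 0, -0.138, 0, 0, 0, 0, 0.004, -0.138, -0.035, 0, 0, 0, 0.007, -0.138, -0.07, 0, 0, 0, 0.011, -0.138, -0.11, 0, 0, 0, 0.015, -0.138, -0.15, 0, 0, 0, 0.019, -0.138, -0.19, 0, 0, 0, 0.023, -0.138, -0.23, 0, 0, 0, 0.027, -0.138, -0.27, 0, 0, 0, 0.03, -0.138, -0.3, 0, 0, 0])

```text
time_s: 3.57
tool_pos: [575.6, -207.5, 160.1]
tcp_rot: [0.707, 0.037, -0.037, -0.705]
wrist_force: [-0.4, 0.7, -0.1]
gripper_width: 41.4
```

Run:
```python
from h import *
st()
mv(([602,-335,160],96.3),([602,-335,60],96.3),([602,-335,14],96.3))
```

```text
t 3.6 [ 575.6 -207.5  160.1] yaw 96.0 down [ 0.    -0.003 -1.   ] F [-0.4  0.7 -0.1] w 41.4
[0.0129, 0.0005, -0.1296] [0.2, -0.3, -0.0] rows 3.1
[0.013, 0.1005, -0.1293] [0.2, -0.3, -0.0] rows 2.4
[0.013, 0.1465, -0.1291] [0.2, -0.3, -0.0] rows 1.1
```

Call:
play_rows(deltas=[0.004, 0, -0.04, 0, 0, 0, 0.008, 0, -0.08, 0, 0, 0, 0.013, 0, -0.115, 0, 0, 0, 0.013, 0, -0.129, 0, 0, 0, 0.013, 0.04, -0.129, 0, 0, 0, 0.013, 0.08, -0.129, 0, 0, 0, 0.013, 0.115, -0.129, 0, 0, 0, 0.013, 0.133, -0.129, 0, 0, 0, 0.013, 0.141, -0.129, 0, 0, 0, 0.013, 0.146, -0.129, 0, 0, 0, 0.013, 0.147, -0.129, 0, 0, 0, 0.013, 0.147, -0.129, 0, 0, 0])

```text
time_s: 4.57
tool_pos: [602.6, -335.3, 15.0]
tcp_rot: [0.708, 0.037, -0.036, -0.705]
wrist_force: [-0.1, -0.5, -0.6]
gripper_width: 41.1
```

Run:
```python
from h import *
st()
```

```text
t 4.6 [ 602.6 -335.3   15. ] yaw 96.0 down [ 0.002 -0.005 -1.   ] F [-0.1 -0.5 -0.6] w 41.1
```

Call:
play_rows(deltas=[0, 0.002, 0, 0, 0, 0, 0, 0.003, 0, 0, 0, 0, 0, 0.003, 0, 0, 0, 0])

```text
time_s: 4.82
tool_pos: [602.9, -335.5, 12.8]
tcp_rot: [0.708, 0.038, -0.036, -0.704]
wrist_force: [0.7, 0.1, -0.7]
gripper_width: 41.3
```

Call:
play_rows(deltas=[0, 0, 0, 0, 0, 0, 0, 0, 0, 0, 0, 0, 0, 0, 0, 0, 0, 0, 0, 0, 0, 0, 0, 0, 0, 0, 0, 0, 0, 0, 0, -0.03, 0, 0, 0, 0, 0, -0.07, 0, 0, 0, 0, 0, -0.11, 0, 0, 0, 0, 0, -0.145, 0, 0, 0, 0, 0, -0.145, 0, 0, 0, 0], jaw=75)

```text
time_s: 5.65
tool_pos: [604.5, -336.2, 166.4]
tcp_rot: [0.711, 0.041, -0.033, -0.701]
wrist_force: [0.9, 0.0, 1.4]
gripper_width: 66.3
```

Run:
```python
from h import *
st()
im=r.capture("top"); a=cv2.resize(im[165:295,345:470],(380,395),interpolation=cv2.INTER_CUBIC); b=cv2.resize(im[170:270,225:350],(400,320),interpolation=cv2.INTER_CUBIC)
b=cv2.copyMakeBorder(b,0,75,0,0,cv2.BORDER_CONSTANT)
cv2.imwrite("pics/t1.png",np.hstack([a,b]))
```

```text
t 5.7 [ 604.5 -336.2  166.4] yaw 96.0 down [ 0.013 -0.013 -1.   ] F [0.9 0.  1.4] w 66.3
```

View pics/t1.png

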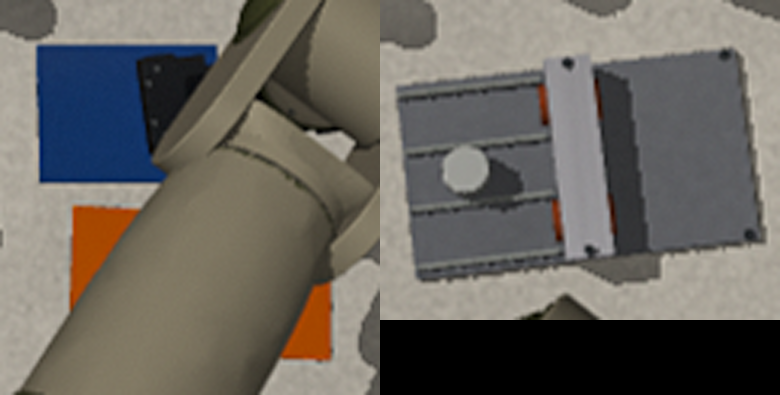

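Run:
```python
from h import *
st()
mv(([566,80,160],96.3),([566,80,20],96.3))
```

```text
t 5.7 [ 603.7 -335.6  162.2] yaw 96.0 down [ 0.009 -0.01  -1.   ] F [ 0.   1.  -1.1] w 65.8
[0.006, -0.0023, 0.4173] [0.6, -0.3, 0.4] rows 10.0
[0.0049, 0.1376, 0.4188] [0.6, -0.3, 0.4] rows 3.4
```

Call:
play_rows(deltas=[0.006, -0.0023, 0.417, 0.6, -0.3, 0.4, 0.006, -0.0023, 0.417, 0.6, -0.3, 0.4, 0.006, -0.0023, 0.417, 0.6, -0.3, 0.4, 0.006, -0.0023, 0.417, 0.6, -0.3, 0.4, 0.006, -0.0023, 0.417, 0.6, -0.3, 0.4, 0.006, -0.0023, 0.417, 0.6, -0.3, 0.4, 0.006, -0.0023, 0.417, 0.6, -0.3, 0.4, 0.006, -0.0023, 0.417, 0.6, -0.3, 0.4, 0.006, -0.0023, 0.417, 0.6, -0.3, 0.4, 0.006, -0.0023, 0.417, 0.6, -0.3, 0.4, 0.006, -0.0023, 0.417, 0.6, -0.3, 0.4, 0.006, -0.0023, 0.417, 0.6, -0.3, 0.4], jaw=80)

```text
time_s: 6.7
tool_pos: [565.3, 81.5, 158.9]
tcp_rot: [0.706, 0.04, -0.04, -0.706]
wrist_force: [-0.1, 0.3, -0.3]
gripper_width: 70.7
```

Run:
```python
from h import *
st()
mv(([566,80,160],96.3),([566,80,20],96.3))
im=r.capture("top"); print(r.state()["time_s"])
a=cv2.resize(im[165:295,345:470],(380,395),interpolation=cv2.INTER_CUBIC); b=cv2.resize(im[170:270,225:350],(400,320),interpolation=cv2.INTER_CUBIC)
b=cv2.copyMakeBorder(b,0,75,0,0,cv2.BORDER_CONSTANT)
cv2.imwrite("pics/t2.png",np.hstack([a,b]))
```

```text
t 6.7 [565.3  81.5 158.9] yaw 96.5 down [-0.001 -0.001 -1.   ] F [-0.1  0.3 -0.3] w 70.7
[0.0005, -0.0011, -0.0016] [0.0, 0.2, -0.1] rows 0.0
[0.0007, 0.1389, -0.0016] [0.0, 0.2, -0.1] rows 3.4
6.75
```

View pics/t2.png

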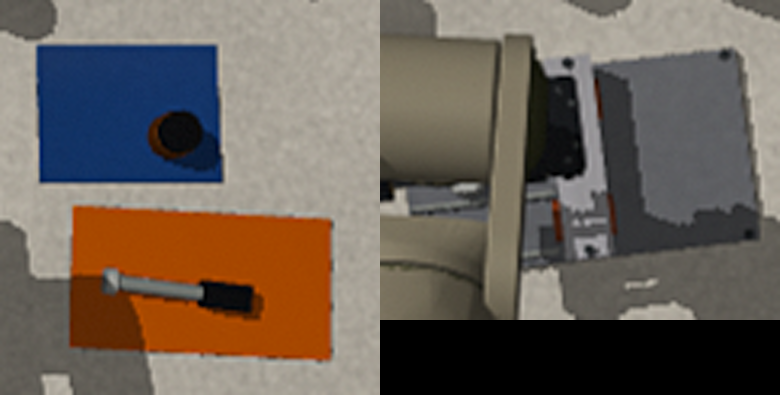

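Call:
play_rows(deltas=[0, 0.04, -0.001, 0, 0, 0, 0, 0.08, -0.001, 0, 0, 0, 0, 0.115, -0.001, 0, 0, 0, 0, 0.138, -0.001, 0, 0, 0, 0, 0.138, -0.001, 0, 0, 0, 0, 0.138, -0.001, 0, 0, 0])

```text
time_s: 7.25
tool_pos: [565.5, 77.7, 20.5]
tcp_rot: [0.706, 0.038, -0.04, -0.706]
wrist_force: [0.3, 0.2, 0.6]
gripper_width: 70.3
```

Call:
play_rows(deltas=[0, 0, 0, 0, 0, 0, 0, 0, 0, 0, 0, 0, 0, 0, 0, 0, 0, 0, 0, 0, 0, 0, 0, 0, 0, 0, 0, 0, 0, 0, 0, 0, 0, 0, 0, 0, 0, 0, 0, 0, 0, 0, 0, -0.03, 0, 0, 0, 0, 0, -0.07, 0, 0, 0, 0, 0, -0.11, 0, 0, 0, 0, 0, -0.138, 0, 0, 0, 0], jaw=35, force=20)

```text
time_s: 8.17
tool_pos: [566.3, 77.8, 162.0]
tcp_rot: [0.706, 0.039, -0.039, -0.706]
wrist_force: [1.0, -0.7, -0.5]
gripper_width: 41.6
```

Run:
```python
from h import *
st()
mv(([592,-262,160],96.3),([592,-262,60],96.3),([592,-262,13],96.3))
```

```text
t 8.2 [566.3  77.8 162. ] yaw 96.3 down [ 0.    -0.001 -1.   ] F [ 1.  -0.7 -0.5] w 41.6
[-0.0116, 0.0023, -0.3405] [0.1, -0.0, 0.0] rows 8.2
[-0.0116, 0.1023, -0.3404] [0.1, -0.0, 0.0] rows 2.4
[-0.0117, 0.1493, -0.3404] [0.1, -0.0, 0.0] rows 1.1
```

Call:
play_rows(deltas=[0.003, 0.002, -0.035, 0, 0, 0, 0.006, 0.002, -0.075, 0, 0, 0, 0.009, 0.002, -0.115, 0, 0, 0, 0.012, 0.002, -0.155, 0, 0, 0, 0.016, 0.002, -0.195, 0, 0, 0, 0.018, 0.002, -0.235, 0, 0, 0, 0.02, 0.002, -0.275, 0, 0, 0, 0.022, 0.002, -0.31, 0, 0, 0, 0.022, 0.002, -0.332, 0, 0, 0, 0.022, 0.002, -0.332, 0, 0, 0, 0.022, 0.04, -0.332, 0, 0, 0, 0.022, 0.075, -0.332, 0, 0, 0])

```text
time_s: 9.17
tool_pos: [625.0, -250.0, 87.6]
tcp_rot: [0.707, 0.04, -0.038, -0.705]
wrist_force: [0.2, 0.5, -1.9]
gripper_width: 41.4
```

Run:
```python
from h import *
st()
mv(([624,-251,12],96.3))
```

```text
t 9.2 [ 625.  -250.    87.6] yaw 96.3 down [ 0.003 -0.003 -1.   ] F [ 0.2  0.5 -1.9] w 41.4
[-0.0014, 0.0756, -0.0006] [0.2, -0.0, 0.2] rows 1.8
```

Call:
play_rows(deltas=[0, 0.03, 0, 0.2, 0, 0.2, 0, 0.055, 0, 0.2, 0, 0.2, 0, 0.066, 0, 0.2, 0, 0.2, 0, 0.071, 0, 0.2, 0, 0.2, 0, 0.074, 0, 0.2, 0, 0.2, 0, 0.076, 0, 0.2, 0, 0.2, 0, 0.077, 0, 0.2, 0, 0.2, 0, 0.077, 0, 0.2, 0, 0.2])

```text
time_s: 9.83
tool_pos: [626.0, -250.4, 12.4]
tcp_rot: [0.706, 0.039, -0.038, -0.706]
wrist_force: [-0.5, 1.2, 3.5]
gripper_width: 41.5
```

Call:
play_rows(deltas=[0, 0, 0, 0, 0, 0, 0, 0, 0, 0, 0, 0, 0, 0, 0, 0, 0, 0, 0, 0, 0, 0, 0, 0, 0, 0, 0, 0, 0, 0, 0, -0.03, 0, 0, 0, 0, 0, -0.07, 0, 0, 0, 0, 0, -0.11, 0, 0, 0, 0, 0, -0.145, 0, 0, 0, 0, 0, -0.145, 0, 0, 0, 0], jaw=70)

```text
time_s: 10.67
tool_pos: [628.0, -251.6, 165.7]
tcp_rot: [0.709, 0.043, -0.035, -0.703]
wrist_force: [0.6, -0.4, 1.2]
gripper_width: 61.8
```

Run:
```python
from h import *
st()
# rod yaw 84.1 -> jaw perpendicular: -5.9 or 174.1
for y in(-5.9,174.1): mv(([459,-380,160],y),([459,-380,6],y))
print(r.state()["qpos"])
```

```text
t 10.7 [ 628.  -251.6  165.7] yaw 96.3 down [ 0.012 -0.008 -1.   ] F [ 0.6 -0.4  1.2] w 61.8
[-0.1821, 0.0046, -0.1091] [-0.2, 102.2, 0.9] rows 14.3
[-0.1839, 0.1586, -0.1077] [-0.2, 102.2, 0.9] rows 3.7
[-0.1821, 0.0046, -0.1091] [0.9, -77.8, 0.2] rows 10.9
[-0.1839, 0.1586, -0.1077] [0.9, -77.8, 0.2] rows 3.7
[-5.53866871e-01  7.00680339e-01  1.08595640e+00  1.28093309e-04
  1.34049111e+00 -2.23432316e+00]
```

Call:
play_rows(deltas=[-0.182, 0.0046, -0.109, -0.2, 102.2, 0.9, -0.182, 0.0046, -0.109, -0.2, 102.2, 0.9, -0.182, 0.0046, -0.109, -0.2, 102.2, 0.9, -0.182, 0.0046, -0.109, -0.2, 102.2, 0.9, -0.182, 0.0046, -0.109, -0.2, 102.2, 0.9, -0.182, 0.0046, -0.109, -0.2, 102.2, 0.9, -0.182, 0.0046, -0.109, -0.2, 102.2, 0.9, -0.182, 0.0046, -0.109, -0.2, 102.2, 0.9, -0.182, 0.0046, -0.109, -0.2, 102.2, 0.9, -0.182, 0.0046, -0.109, -0.2, 102.2, 0.9, -0.182, 0.0046, -0.109, -0.2, 102.2, 0.9, -0.182, 0.0046, -0.109, -0.2, 102.2, 0.9])

```text
time_s: 11.67
tool_pos: [459.1, -379.9, 159.7]
tcp_rot: [-0.541, 0.454, -0.455, 0.542]
wrist_force: [0.4, -0.2, 0.4]
gripper_width: 61.7
```

Run:
```python
from h import *
st(); mv(([459,-380,160],-5.9))
```

```text
t 11.7 [ 459.1 -379.9  159.7] yaw 10.0 down [ 0. -0. -1.] F [ 0.4 -0.2  0.4] w 61.7
[0.0001, -0.0003, -0.0001] [-0.0, 15.9, 0.0] rows 2.2
```

Call:
play_rows(deltas=[0, 0, 0, 0, 15.9, 0, 0, 0, 0, 0, 15.9, 0, 0, 0, 0, 0, 15.9, 0, 0, 0, 0, 0, 15.9, 0, 0, 0, 0, 0, 15.9, 0])

```text
time_s: 12.08
tool_pos: [459.0, -379.9, 159.5]
tcp_rot: [0.474, -0.525, 0.525, -0.474]
wrist_force: [0.2, 0.2, -0.5]
gripper_width: 61.5
```

Run:
```python
from h import *
np.set_printoptions(precision=1,suppress=True)
st(); cal=r.get_calibration("wrist"); np.save("pics/w2.npy",cal,allow_pickle=True)
cv2.imwrite("pics/w2.png",r.capture("wrist"))
print(w2p("",[[459,-380,27],[470.2,-270.6,15],[602.5,-335.5,45],[626,-250.5,45]],cal))
```

```text
t 12.1 [ 459.  -379.9  159.5] yaw -5.8 down [ 0. -0. -1.] F [ 0.2  0.2 -0.5] w 61.5
[[277.5 201.1]
 [277.2  76. ]
 [443.9 137.9]
 [481.4  18.5]]
```

View pics/w2.png

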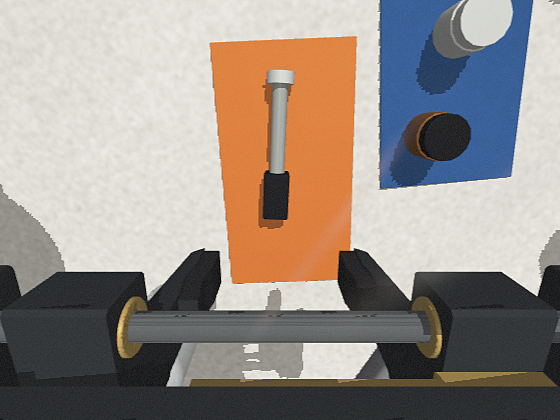

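Run:
```python
from h import *
np.set_printoptions(precision=1,suppress=True)
cal=np.load("pics/w2.npy",allow_pickle=True).item(); print(ray("",[0,0],cal)[0])
print("front z27",p2w("",[(277,172)],27,cal)); print("back bottom z3/27",p2w("",[(275,219)],3,cal),p2w("",[(275,219)],27,cal))
print("tip top",p2w("",[(281,70)],27,cal),"shaft ends z15+7",p2w("",[(281,83),(277,171)],22,cal))
```

```text
[ 467.7 -305.2  306.3]
front z27 [[ 461.5 -352.6   27. ]]
back bottom z3/27 [[ 453.7 -405.3    3. ]] [[ 454.8 -397.4   27. ]]
tip top [[ 473.8 -267.8   27. ]] shaft ends z15+7 [[ 472.8 -277.3   22. ]
 [ 461.4 -352.5   22. ]]
```

Run:
```python
from h import *
mv(([458,-376,60],-7.5),([458,-376,7],-7.5))
```

```text
[-0.0038, 0.0996, -0.0015] [-0.0, 1.7, -0.0] rows 2.4
[-0.0038, 0.1526, -0.0015] [-0.0, 1.7, -0.0] rows 1.3
```

Call:
play_rows(deltas=[-0.0038, 0.03, -0.0015, 0, 1.7, 0, -0.0038, 0.07, -0.0015, 0, 1.7, 0, -0.0038, 0.11, -0.0015, 0, 1.7, 0, -0.0038, 0.14, -0.0015, 0, 1.7, 0, -0.0038, 0.1525, -0.0015, 0, 1.7, 0, -0.0038, 0.1525, -0.0015, 0, 1.7, 0, -0.0038, 0.1525, -0.0015, 0, 1.7, 0])

```text
time_s: 12.72
tool_pos: [458.3, -376.3, 7.5]
tcp_rot: [0.466, -0.531, 0.532, -0.466]
wrist_force: [0.4, 0.3, 0.4]
gripper_width: 61.5
```

Call:
play_rows(deltas=[0, 0, 0, 0, 0, 0, 0, 0, 0, 0, 0, 0, 0, 0, 0, 0, 0, 0, 0, 0, 0, 0, 0, 0, 0, 0, 0, 0, 0, 0, 0, 0, 0, 0, 0, 0, 0, 0, 0, 0, 0, 0, 0, 0, 0, 0, 0, 0, 0, 0, 0, 0, 0, 0], jaw=10, force=45)

```text
time_s: 13.47
tool_pos: [458.3, -376.3, 7.7]
tcp_rot: [0.466, -0.531, 0.532, -0.466]
wrist_force: [-1.0, -0.4, 2.1]
gripper_width: 23.8
```

Call:
play_rows(deltas=[0, -0.03, 0, 0, 0, 0, 0, -0.07, 0, 0, 0, 0, 0, -0.11, 0, 0, 0, 0, 0, -0.15, 0, 0, 0, 0, 0, -0.15, 0, 0, 0, 0])

```text
time_s: 13.88
tool_pos: [460.1, -378.4, 165.6]
tcp_rot: [0.466, -0.527, 0.536, -0.466]
wrist_force: [0.2, -1.1, -1.3]
gripper_width: 24.1
```

Run:
```python
from h import *
np.set_printoptions(precision=1,suppress=True)
st(); cal=r.get_calibration("wrist"); np.save("pics/w3.npy",cal,allow_pickle=True)
cv2.imwrite("pics/w3.png",r.capture("wrist"))
s=r.state(); T=R.from_quat(s["tcp_rot"]); p=np.array(s["tool_pos"]); 
f=lambda v:p+T.apply(v)
print(T.as_matrix())
```

```text
t 13.9 [ 460.1 -378.4  165.6] yaw -7.5 down [ 0. -0. -1.] F [ 0.2 -1.1 -1.3] w 24.1
[[-0.1  0.   1. ]
 [-1.  -0.  -0.1]
 [ 0.  -1.   0. ]]
```

View pics/w3.png

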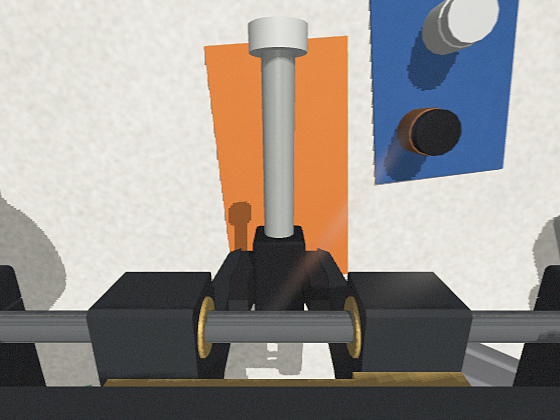

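Run:
```python
from h import *
np.set_printoptions(precision=1,suppress=True)
cal=np.load("pics/w3.npy",allow_pickle=True).item()
p=np.array([460.1,-378.4,165.6]); T=rot(-7.5)
def tl(px,dz): return T.inv().apply(p2w("",[px],165.6+dz,cal)-p)
print("disc top front",tl((278,16),19.5),"disc left/right",tl((248,25),7.5),tl((308,25),7.5),"handle front top",tl((278,228),19.5),"disc back top",tl((278,48),19.5))
# bore1 approach: mould y=-50, z; rod axis = TCP+7.5
for w in ((-150,0,200),):
    pass
x0,x1=-150,-52
mv((mw(x0,50,160),6.3),(mw(x0,50,22.5),6.3),(mw(x1,50,22.5),6.3))
```

```text
disc top front [[-110.4  -19.5    0.7]] disc left/right [[-110.5   -7.5  -11.1]] [[-110.5   -7.5   12.7]] handle front top [[-29.  -19.5   0.6]] disc back top [[-100.   -19.5    0.7]]
[-0.2147, 0.0006, 0.0549] [-0.3, -13.8, 0.4] rows 5.3
[-0.2155, 0.1381, 0.0541] [-0.3, -13.8, 0.4] rows 3.3
[-0.3107, 0.1374, 0.0307] [-0.3, -13.8, 0.4] rows 2.4
```

Call:
play_rows(deltas=[-0.215, 0, 0.055, -0.3, -13.8, 0.4, -0.215, 0, 0.055, -0.3, -13.8, 0.4, -0.215, 0, 0.055, -0.3, -13.8, 0.4, -0.215, 0, 0.055, -0.3, -13.8, 0.4, -0.215, 0, 0.055, -0.3, -13.8, 0.4, -0.215, 0, 0.055, -0.3, -13.8, 0.4, -0.215, 0, 0.055, -0.3, -13.8, 0.4, -0.215, 0, 0.055, -0.3, -13.8, 0.4, -0.215, 0.04, 0.055, -0.3, -13.8, 0.4, -0.215, 0.08, 0.055, -0.3, -13.8, 0.4])

```text
time_s: 14.77
tool_pos: [542.5, -174.0, 80.6]
tcp_rot: [-0.526, 0.471, -0.474, 0.527]
wrist_force: [0.2, 0.1, -1.5]
gripper_width: 23.7
```

Run:
```python
from h import *
np.set_printoptions(precision=1,suppress=True)
st(); cal=r.get_calibration("wrist"); np.save("pics/w4.npy",cal,allow_pickle=True)
cv2.imwrite("pics/w4.png",r.capture("wrist"))
mv((mw(-150,50,22.5),6.3),(mw(-52,50,22.5),6.3))
# predicted block entry-face lower edge, bore centre edges
print(w2p("",[mw(-20,50,60),mw(-20,0,60),mw(-20,-85,60),mw(-20,85,60),mw(-150,85,12),mw(-26,50,48)],cal))
```

```text
t 14.8 [ 542.5 -174.    80.6] yaw 6.2 down [ 0. -0. -1.] F [ 0.2  0.1 -1.5] w 23.7
[0.0004, 0.049, 0.0039] [0.5, -0.1, -0.4] rows 1.2
[-0.0976, 0.0496, 0.0037] [0.5, -0.1, -0.4] rows 2.4
[[274.  -11.8]
 [381.3 -11.9]
 [562.9 -12.2]
 [198.8 -11.7]
 [228.6 219.9]
 [274.4  11.4]]
```

View pics/w4.png

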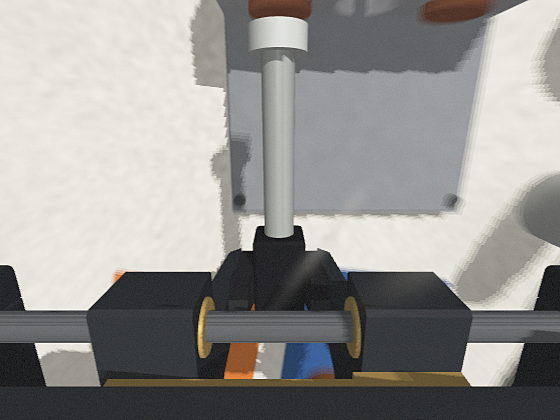

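Call:
play_rows(deltas=[0, 0, 0.003, 0.5, 0, -0.4, 0, 0, 0.003, 0.5, 0, -0.4, 0, 0, 0.003, 0.5, 0, -0.4])

```text
time_s: 15.07
tool_pos: [541.6, -172.7, 73.0]
tcp_rot: [-0.526, 0.472, -0.473, 0.526]
wrist_force: [0.6, 1.1, -0.3]
gripper_width: 23.7
```

Run:
```python
from h import *
np.set_printoptions(precision=1,suppress=True)
st(); cal=r.get_calibration("wrist"); 
im=r.capture("wrist"); st()
mv((mw(-150,50,22.5),6.3),(mw(-52,50,22.5),6.3))
print(w2p("",[mw(-26,50,30),mw(-26,-50,30),mw(-150,85,12),mw(-150,-85,12)],cal))
b=im.astype(int); m=((b[:,:,2]-b[:,:,0]>50)&(b[:,:,2]-b[:,:,1]>40)).astype(np.uint8)
n,_,s,c=cv2.connectedComponentsWithStats(m[:80]); print(s[s[:,4]>60],c[s[:,4]>60])
crop("w5.png",im,180,0,380,240,2)
```

```text
t 15.1 [ 541.6 -172.7   73. ] yaw 6.1 down [ 0. -0. -1.] F [ 0.6  1.1 -0.3] w 23.7
t 15.1 [ 542.  -172.7   73.4] yaw 6.2 down [ 0. -0. -1.] F [ 0.  -0.8 -0.6] w 23.9
[-0.0011, 0.0509, -0.0003] [-0.1, -0.1, 0.1] rows 1.2
[-0.0991, 0.0507, -0.0006] [-0.1, -0.1, 0.1] rows 2.4
[[275.7  20.8]
 [459.8  20. ]
 [228.3 225.3]
 [465.5 224.1]]
[[    0     0   560    80 44787]] [[279.5  39.5]]
```

Call:
play_rows(deltas=[-0.001, 0.02, 0, 0, 0, 0, -0.001, 0.04, 0, 0, 0, 0, -0.001, 0.051, 0, 0, 0, 0, -0.001, 0.051, 0, 0, 0, 0, -0.001, 0.051, 0, 0, 0, 0, -0.01, 0.051, 0, 0, 0, 0, -0.018, 0.051, 0, 0, 0, 0])

```text
time_s: 15.7
tool_pos: [540.6, -154.6, 23.6]
tcp_rot: [-0.526, 0.471, -0.474, 0.526]
wrist_force: [0.1, -0.1, -0.7]
gripper_width: 23.7
```

Run:
```python
from h import *
st(); mv((mw(-50,50,22.5),6.3))
```

```text
t 15.7 [ 540.6 -154.6   23.6] yaw 6.1 down [ 0.004 -0.003 -1.   ] F [ 0.1 -0.1 -0.7] w 23.7
[-0.0829, 0.0009, -0.0011] [-0.2, -0.2, 0.2] rows 2.0
```

Call:
play_rows(deltas=[-0.008, 0.001, 0, -0.2, -0.2, 0.2, -0.016, 0.001, 0, -0.2, -0.2, 0.2, -0.024, 0.001, 0, -0.2, -0.2, 0.2, -0.032, 0.001, 0, -0.2, -0.2, 0.2, -0.04, 0.001, 0, -0.2, -0.2, 0.2, -0.048, 0.001, 0, -0.2, -0.2, 0.2, -0.055, 0.001, -0.001, -0.2, -0.2, 0.2, -0.062, 0.001, -0.001, -0.2, -0.2, 0.2, -0.069, 0.001, -0.001, -0.2, -0.2, 0.2, -0.076, 0.001, -0.001, -0.2, -0.2, 0.2, -0.083, 0.001, -0.001, -0.2, -0.2, 0.2, -0.083, 0.001, -0.001, -0.2, -0.2, 0.2])

```text
time_s: 16.7
tool_pos: [530.5, -70.8, 22.2]
tcp_rot: [-0.527, 0.472, -0.471, 0.527]
wrist_force: [-0.4, 0.4, -1.2]
gripper_width: 23.5
```

Run:
```python
from h import *
st(); mv((mw(-50,50,22.5),6.3),(mw(-150,50,22.5),6.3),(mw(-150,50,120),6.3))
im=r.capture("top"); crop("t3.png",im,225,170,125,100,4)
```

```text
t 16.7 [530.5 -70.8  22.2] yaw 6.4 down [-0.     0.001 -1.   ] F [-0.4  0.4 -1.2] w 23.5
[0.0015, -0.0003, 0.0001] [-0.0, 0.1, -0.1] rows 0.0
[0.1015, -0.0004, -0.0001] [-0.0, 0.1, -0.1] rows 2.4
[0.1014, -0.0979, -0.0001] [-0.0, 0.1, -0.1] rows 2.3
```

View pics/t3.png

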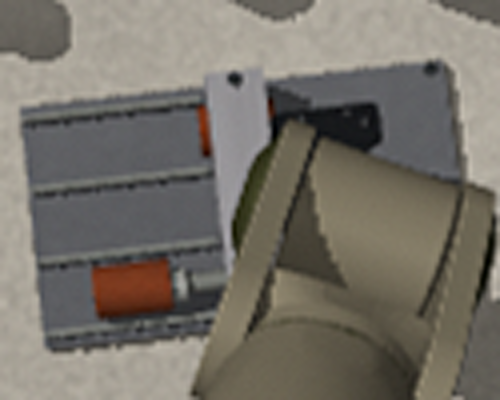

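Call:
play_rows(deltas=[0.025, 0, 0, 0, 0, 0, 0.055, 0, 0, 0, 0, 0, 0.085, 0, 0, 0, 0, 0, 0.1015, 0, 0, 0, 0, 0, 0.1015, 0, 0, 0, 0, 0, 0.1015, -0.035, 0, 0, 0, 0, 0.1015, -0.07, 0, 0, 0, 0, 0.1015, -0.098, 0, 0, 0, 0, 0.1015, -0.098, 0, 0, 0, 0])

```text
time_s: 17.5
tool_pos: [543.9, -172.2, 125.6]
tcp_rot: [-0.526, 0.468, -0.474, 0.528]
wrist_force: [1.0, 0.3, -1.0]
gripper_width: 23.7
```

Run:
```python
from h import *
st(); a=(6.3,-12,96.3)
mv((mw(-142,-51.6,120),*a),(mw(-142,-51.6,23),*a),(mw(-50,-51.6,23),*a)); print(rot(*a).as_matrix()[:,1])
```

```text
t 17.5 [ 543.9 -172.2  125.6] yaw 6.4 down [ 0.008 -0.003 -1.   ] F [ 1.   0.3 -1. ] w 23.7
[-0.0086, 0.0063, 0.0995] [11.6, 0.1, 0.2] rows 2.4
[-0.009, 0.1032, 0.0987] [11.6, 0.1, 0.2] rows 2.3
[-0.101, 0.1029, 0.0989] [11.6, 0.1, 0.2] rows 2.2
[ 0.2066561   0.02281505 -0.9781476 ]
```

Call:
play_rows(deltas=[-0.009, 0.006, 0.04, 5, 0, 0.2, -0.009, 0.006, 0.08, 9, 0, 0.2, -0.009, 0.006, 0.099, 11.6, 0, 0.2, -0.009, 0.006, 0.099, 11.6, 0, 0.2, -0.009, 0.04, 0.099, 11.6, 0, 0.2, -0.009, 0.07, 0.099, 11.6, 0, 0.2, -0.009, 0.095, 0.099, 11.6, 0, 0.2, -0.009, 0.103, 0.099, 11.6, 0, 0.2, -0.009, 0.103, 0.099, 11.6, 0, 0.2, -0.009, 0.103, 0.099, 11.6, 0, 0.2])

```text
time_s: 18.33
tool_pos: [641.9, -152.4, 23.9]
tcp_rot: [-0.469, 0.419, -0.518, 0.579]
wrist_force: [0.7, 0.1, -1.0]
gripper_width: 23.5
```

Run:
```python
from h import *
st(); a=(6.3,-12,96.3)
mv((mw(-142,-51.6,23),*a),(mw(-50,-51.6,23),*a))
```

```text
t 18.3 [ 641.9 -152.4   23.9] yaw 6.4 down [ 0.207  0.023 -0.978] F [ 0.7  0.1 -1. ] w 23.5
[0.0002, 0.0009, -0.0003] [-0.0, 0.1, -0.0] rows 0.0
[-0.0918, 0.0009, -0.0001] [-0.0, 0.1, -0.0] rows 2.2
```

Call:
play_rows(deltas=[-0.008, 0.001, 0, 0, 0, 0, -0.016, 0.001, 0, 0, 0, 0, -0.024, 0.001, 0, 0, 0, 0, -0.032, 0.001, 0, 0, 0, 0, -0.041, 0.001, 0, 0, 0, 0, -0.05, 0.001, 0, 0, 0, 0, -0.058, 0.001, 0, 0, 0, 0, -0.067, 0.001, 0, 0, 0, 0, -0.076, 0.001, 0, 0, 0, 0, -0.085, 0.001, 0, 0, 0, 0, -0.092, 0.001, 0, 0, 0, 0, -0.092, 0.001, 0, 0, 0, 0])

```text
time_s: 19.33
tool_pos: [631.5, -59.3, 22.7]
tcp_rot: [-0.47, 0.419, -0.517, 0.58]
wrist_force: [-0.3, 0.4, 0.0]
gripper_width: 23.8
```

Run:
```python
from h import *
st(); a=(6.3,-12,96.3)
mv((mw(-50,-51.6,23),*a),(mw(-145,-51.6,23),*a),(mw(-145,-51.6,130),*a))
im=r.capture("top"); crop("t4.png",im,225,170,125,100,4)
```

```text
t 19.3 [631.5 -59.3  22.7] yaw 6.5 down [ 0.206  0.024 -0.978] F [-0.3  0.4  0. ] w 23.8
[0.0019, -0.0003, 0.0001] [0.0, 0.2, -0.0] rows 0.0
[0.0969, -0.0004, -0.0003] [0.0, 0.2, -0.0] rows 2.3
[0.0969, -0.105, 0.0219] [0.0, 0.2, -0.0] rows 2.6
```

Call:
play_rows(deltas=[0.025, 0, 0, 0, 0, 0, 0.055, 0, 0, 0, 0, 0, 0.085, 0, 0, 0, 0, 0, 0.096, 0, 0, 0, 0, 0, 0.096, 0, 0, 0, 0, 0, 0.096, -0.035, 0, 0, 0, 0, 0.096, -0.07, 0, 0, 0, 0, 0.096, -0.11, 0, 0, 0, 0, 0.096, -0.14, 0, 0, 0, 0, 0.096, -0.14, 0, 0, 0, 0])

```text
time_s: 20.22
tool_pos: [615.0, -158.3, 166.4]
tcp_rot: [-0.469, 0.415, -0.52, 0.581]
wrist_force: [0.5, -0.9, 0.7]
gripper_width: 24.1
```

Run:
```python
from h import *
st()
# lay rod back at mat centre-ish: same spot, yaw 86.6 -> jaw -3.4
mv(([458,-385,160],-3.4),([458,-385,8],-3.4))
im=r.capture("top"); crop("t5.png",im,225,170,125,100,4)
b=im.astype(int); m=((b[:,:,2]-b[:,:,0]>50)&(b[:,:,2]-b[:,:,1]>40)).astype(np.uint8)
n,_,s,c=cv2.connectedComponentsWithStats(m[150:300,100:350]); k=s[:,4]>15; print(s[k]+[100,150,0,0,0],c[k]+[100,150])
```

```text
t 20.2 [ 615.  -158.3  166.4] yaw 6.6 down [ 0.215  0.019 -0.976] F [ 0.5 -0.9  0.7] w 24.1
[0.2073, -0.0318, -0.1791] [-12.4, 9.9, -0.8] rows 6.6
[0.2065, 0.1166, -0.2119] [-12.4, 9.9, -0.8] rows 3.6
[[  100   150   250   150 36479]
 [  244   199    20    12   197]
 [  142   232    18    11   181]
 [  248   235    20    13   211]
 [  141   246    20    12   207]
 [  140   260    20    12   225]] [[225.39417199 224.04139368]
 [253.28426396 204.73096447]
 [151.2320442  236.84530387]
 [257.58293839 241.33175355]
 [150.91304348 251.44444444]
 [149.94222222 265.65777778]]
```

View pics/t5.png

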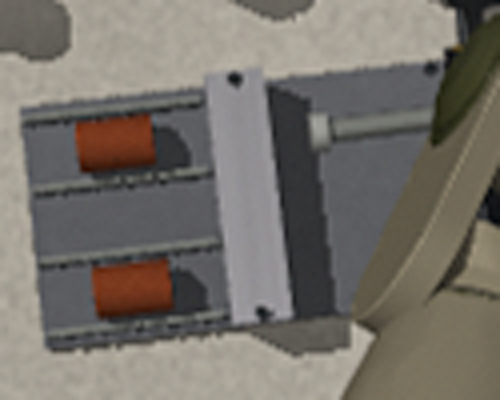

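Run:
```python
from h import *
mv(([467,-402,150],-3.4),([467,-402,9],-3.4))
```

```text
[0.2257, -0.0236, -0.1731] [-12.2, 9.9, -0.9] rows 6.8
[0.2253, 0.1141, -0.203] [-12.2, 9.9, -0.9] rows 3.4
```

Call:
play_rows(deltas=[0.226, -0.0236, -0.173, -12.2, 9.9, -0.9, 0.226, -0.0236, -0.173, -12.2, 9.9, -0.9, 0.226, -0.0236, -0.173, -12.2, 9.9, -0.9, 0.226, -0.0236, -0.173, -12.2, 9.9, -0.9, 0.226, -0.0236, -0.173, -12.2, 9.9, -0.9, 0.226, -0.0236, -0.173, -12.2, 9.9, -0.9, 0.226, -0.0236, -0.173, -12.2, 9.9, -0.9, 0.226, -0.0236, -0.173, -12.2, 9.9, -0.9, 0.226, -0.0236, -0.173, -12.2, 9.9, -0.9])

```text
time_s: 21.02
tool_pos: [466.4, -402.2, 148.0]
tcp_rot: [-0.484, 0.516, -0.514, 0.485]
wrist_force: [0.5, 0.1, -1.1]
gripper_width: 23.1
```

Run:
```python
from h import *
st(); mv(([467,-402,30],-3.4),([467,-402,8.5],-3.4))
```

```text
t 21.0 [ 466.4 -402.2  148. ] yaw -3.5 down [-0.001  0.002 -1.   ] F [ 0.5  0.1 -1.1] w 23.1
[-0.0, 0.118, 0.0008] [0.1, -0.1, -0.1] rows 2.8
[0.0, 0.1395, 0.0008] [0.1, -0.1, -0.1] rows 0.5
```

Call:
play_rows(deltas=[0, 0.03, 0, 0, 0, 0, 0, 0.07, 0, 0, 0, 0, 0, 0.1, 0, 0, 0, 0, 0, 0.12, 0, 0, 0, 0, 0, 0.13, 0, 0, 0, 0, 0, 0.135, 0, 0, 0, 0, 0, 0.138, 0, 0, 0, 0, 0, 0.138, 0, 0, 0, 0])

```text
time_s: 21.68
tool_pos: [466.8, -401.6, 10.5]
tcp_rot: [-0.484, 0.516, -0.514, 0.485]
wrist_force: [-0.1, -0.5, -1.3]
gripper_width: 23.5
```

Run:
```python
from h import *
st()
```

```text
t 21.7 [ 466.8 -401.6   10.5] yaw -3.5 down [-0.001  0.002 -1.   ] F [-0.1 -0.5 -1.3] w 23.5
```

Call:
play_rows(deltas=[0, 0.001, 0, 0, 0, 0, 0, 0.002, 0, 0, 0, 0, 0, 0.003, 0, 0, 0, 0, 0, 0.0035, 0, 0, 0, 0, 0, 0.0035, 0, 0, 0, 0])

```text
time_s: 22.1
tool_pos: [467.0, -401.8, 7.7]
tcp_rot: [-0.484, 0.515, -0.514, 0.485]
wrist_force: [-1.4, 1.1, 4.0]
gripper_width: 23.6
```

Call:
play_rows(deltas=[0, 0, 0, 0, 0, 0, 0, 0, 0, 0, 0, 0, 0, 0, 0, 0, 0, 0, 0, 0, 0, 0, 0, 0, 0, 0, 0, 0, 0, 0, 0, -0.03, 0, 0, 0, 0, 0, -0.07, 0, 0, 0, 0, 0, -0.11, 0, 0, 0, 0, 0, -0.145, 0, 0, 0, 0, 0, -0.145, 0, 0, 0, 0], jaw=60)

```text
time_s: 22.93
tool_pos: [468.8, -404.1, 160.3]
tcp_rot: [0.485, -0.511, 0.519, -0.485]
wrist_force: [0.7, -0.9, 1.3]
gripper_width: 52.6
```

Run:
```python
from h import *
np.set_printoptions(precision=1,suppress=True)
st()
# cores centres via top cam at silhouettes z~35
C=p2w("top",[(253.3,204.7),(257.6,241.3)],32); print(C)
c,s=np.cos(MT),np.sin(MT); print((C[:,:2]-MO)@np.array([[c,-s],[s,c]]))
print("rack",p2w("top",[(151.2,236.8),(150.9,251.4),(149.9,265.7)],32))
mv((mw(84,0,200),96.3))
```

```text
t 22.9 [ 468.8 -404.1  160.3] yaw -3.4 down [ 0. -0. -1.] F [ 0.7 -0.9  1.3] w 52.6
[[618.8  76.7  32. ]
 [518.4  65.1  32. ]]
[[ 88.4 -53.9]
 [ 87.9  47.1]]
rack [[533.2 352.4  32. ]
 [493.8 352.1  32. ]
 [455.7 353.7  32. ]]
[-0.4751, -0.0429, 0.0687] [0.1, -99.7, 0.7] rows 13.9
```

Run:
```python
from h import *
mv(([560,345,190],91))
```

```text
[-0.753, -0.0353, 0.0462] [0.0, -94.4, 0.7] rows 18.1
```

Call:
play_rows(deltas=[-0.753, -0.035, 0.046, 0, -94.4, 0.7, -0.753, -0.035, 0.046, 0, -94.4, 0.7, -0.753, -0.035, 0.046, 0, -94.4, 0.7, -0.753, -0.035, 0.046, 0, -94.4, 0.7, -0.753, -0.035, 0.046, 0, -94.4, 0.7, -0.753, -0.035, 0.046, 0, -94.4, 0.7, -0.753, -0.035, 0.046, 0, -94.4, 0.7, -0.753, -0.035, 0.046, 0, -94.4, 0.7, -0.753, -0.035, 0.046, 0, -94.4, 0.7, -0.753, -0.035, 0.046, 0, -94.4, 0.7, -0.753, -0.035, 0.046, 0, -94.4, 0.7, -0.753, -0.035, 0.046, 0, -94.4, 0.7], jaw=80)

```text
time_s: 23.93
tool_pos: [528.3, 95.7, 177.0]
tcp_rot: [0.706, -0.044, 0.044, -0.706]
wrist_force: [-0.0, -0.6, 0.0]
gripper_width: 70.6
```

Run:
```python
from h import *
st();mv(([560,345,190],91))
```

```text
t 23.9 [528.3  95.7 177. ] yaw 82.8 down [-0. -0. -1.] F [-0.  -0.6  0. ] w 70.6
[0.0004, -0.013, 0.2513] [0.0, -8.2, -0.0] rows 6.0
```

Call:
play_rows(deltas=[0, -0.013, 0.251, 0, -8.2, 0, 0, -0.013, 0.251, 0, -8.2, 0, 0, -0.013, 0.251, 0, -8.2, 0, 0, -0.013, 0.251, 0, -8.2, 0, 0, -0.013, 0.251, 0, -8.2, 0, 0, -0.013, 0.251, 0, -8.2, 0, 0, -0.013, 0.251, 0, -8.2, 0, 0, -0.013, 0.251, 0, -8.2, 0, 0, -0.013, 0.251, 0, -8.2, 0, 0, -0.013, 0.251, 0, -8.2, 0, 0, -0.013, 0.251, 0, -8.2, 0])

```text
time_s: 24.85
tool_pos: [559.8, 343.4, 190.1]
tcp_rot: [0.707, 0.006, -0.006, -0.707]
wrist_force: [-0.4, -0.1, 0.7]
gripper_width: 70.4
```

Run:
```python
from h import *
np.set_printoptions(precision=1,suppress=True)
st(); cal=r.get_calibration("wrist"); np.save("pics/w6.npy",cal,allow_pickle=True)
im=r.capture("wrist"); st(); cv2.imwrite("pics/w6f.png",im); crop("w6.png",im,140,60,266,200,3)
im=r.capture("top"); cv2.imwrite("pics/t6f.png",im)
print(ray("",[0,0],cal)[0],w2p("",[[493,351,46],[531,351,46],[455,351,46]],cal))
```

```text
t 24.9 [559.8 343.4 190.1] yaw 90.9 down [-0. -0. -1.] F [-0.4 -0.1  0.7] w 70.4
t 24.9 [559.8 343.5 190.2] yaw 90.9 down [-0. -0. -1.] F [ 1.2 -0.6 -0.3] w 70.5
[486.3 342.6 336.9] [[288.4 125.2]
 [287.5 166.8]
 [289.4  80.2]]
```

View pics/w6.png

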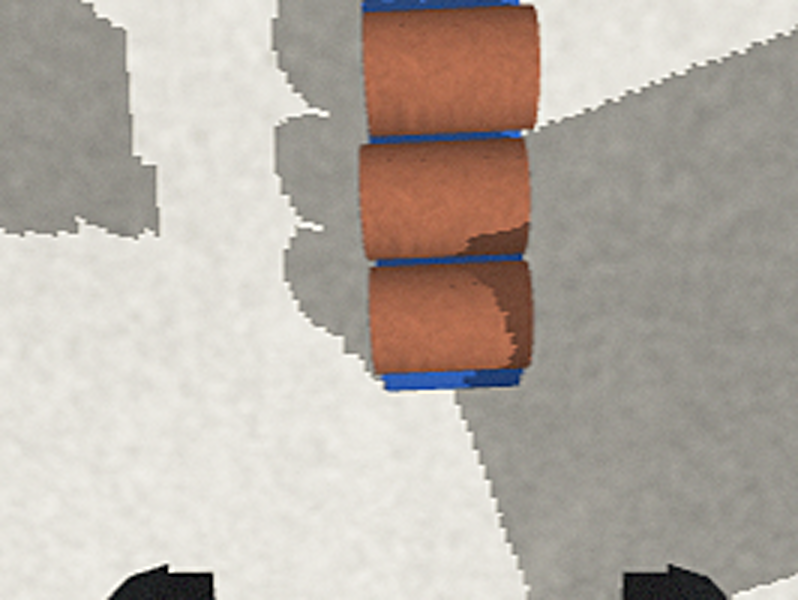

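Run:
```python
from h import *
np.set_printoptions(precision=2,suppress=True)
cal=np.load("pics/w6.npy",allow_pickle=True).item()
f=lambda L,z:p2w("",[(140+(x-.0)/3,60+y/3) for x,y in L],z,cal)
g=f([(370,140),(525,131),(375,265),(522,257)],28); print(g)
for i in(0,2): d=g[i+1]-g[i]; print("gap mid",(g[i]+g[i+1])/2,"ang",np.degrees(np.arctan2(d[1],d[0])))
e=f([(363,75),(539,68),(360,204),(529,196),(371,318),(533,312)],44); print("ends",e)
b=f([(386,389),(518,382)],14); print("blue edge",b)
im=cv2.imread("pics/t6f.png");
```

```text
[[476.77 327.23  28.  ]
 [473.35 376.29  28.  ]
 [515.82 328.88  28.  ]
 [512.51 377.22  28.  ]]
gap mid [475.06 351.76  28.  ] ang 93.99223327978895
gap mid [514.16 353.05  28.  ] ang 93.91787857556528
ends [[459.1  325.96  44.  ]
 [456.42 377.81  44.  ]
 [495.93 324.96  44.  ]
 [492.8  376.69  44.  ]
 [530.9  328.35  44.  ]
 [528.22 379.73  44.  ]]
blue edge [[560.86 332.28  14.  ]
 [557.58 379.46  14.  ]]
```

Run:
```python
from h import *
st(); print(mw(87.5,49,20))
mv((mw(87.5,49,120),96.3),(mw(87.5,49,20),96.3))
```

```text
t 24.9 [559.8 343.7 190.2] yaw 91.0 down [-0. -0. -1.] F [-0.9  0.1  1.2] w 70.8
[np.float64(516.5941609622297), np.float64(64.49460235886701), 20]
[-0.0479, 0.0703, -0.2784] [0.0, -5.3, -0.0] rows 7.0
[-0.0478, 0.1703, -0.2784] [0.0, -5.3, -0.0] rows 2.4
```

Call:
play_rows(deltas=[-0.048, 0.07, -0.278, 0, -5.3, 0, -0.048, 0.07, -0.278, 0, -5.3, 0, -0.048, 0.07, -0.278, 0, -5.3, 0, -0.048, 0.07, -0.278, 0, -5.3, 0, -0.048, 0.07, -0.278, 0, -5.3, 0, -0.048, 0.07, -0.278, 0, -5.3, 0, -0.048, 0.07, -0.278, 0, -5.3, 0, -0.048, 0.07, -0.278, 0, -5.3, 0, -0.048, 0.07, -0.278, 0, -5.3, 0, -0.048, 0.07, -0.278, 0, -5.3, 0])

```text
time_s: 25.78
tool_pos: [516.6, 64.8, 120.7]
tcp_rot: [0.706, 0.038, -0.038, -0.706]
wrist_force: [0.5, 0.6, 0.4]
gripper_width: 70.2
```

Run:
```python
from h import *
np.set_printoptions(precision=1,suppress=True)
st(); cal=r.get_calibration("wrist"); np.save("pics/w7.npy",cal,allow_pickle=True)
im=r.capture("wrist"); st(); cv2.imwrite("pics/w7.png",im)
print(w2p("",[mw(87.5,49,48),mw(87.5,-50,48)],cal)); mv((mw(87.5,49,20),96.3))
```

```text
t 25.8 [516.6  64.8 120.7] yaw 96.2 down [ 0. -0. -1.] F [0.5 0.6 0.4] w 70.2
t 25.8 [516.7  65.4 120.7] yaw 96.3 down [ 0. -0. -1.] F [0.5 0.  0. ] w 70.4
[[278.5 219.2]
 [279.  330.2]]
[-0.0002, 0.1007, -0.0009] [0.0, -0.0, 0.0] rows 2.4
```

View pics/w7.png

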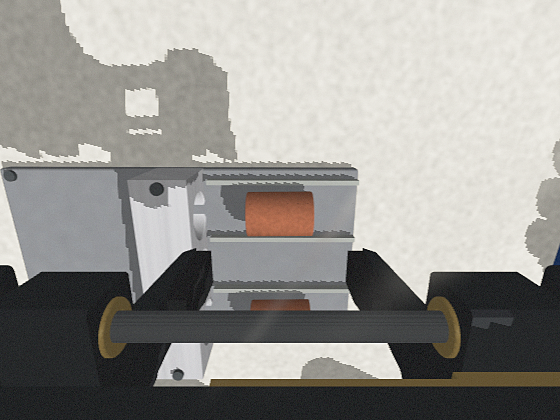

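Run:
```python
from h import *
np.set_printoptions(precision=1,suppress=True)
cal=np.load("pics/w7.npy",allow_pickle=True).item()
th=np.linspace(0,2*np.pi,73)
for y in(45,47,49,51,53):
    q=w2p("",[mw(87.5,y+18*np.cos(t),30+18*np.sin(t)) for t in th],cal); print(y,q[:,1].min(),q[:,1].max())
print(w2p("",[mw(61.5,49,44),mw(113.5,49,44),mw(150,85,12),mw(150,75,20),mw(150,25,20)],cal))
```

```text
45 194.6193197939363 239.0390890271901
47 192.215426055721 236.73562673096606
49 189.80025941711347 234.42134613417548
51 187.37374039647253 232.09617084457273
53 184.9237752060505 229.76002374896746
[[244.6 217.6]
 [312.5 217.4]
 [353.8 164. ]
 [355.2 177.8]
 [351.2 235.1]]
```

Run:
```python
from h import *
st(); mv((mw(88.5,47.7,20),96.3)); print(mw(88.5,47.7,20))
```

```text
t 25.8 [516.7  65.4 120.7] yaw 96.3 down [ 0.001 -0.    -1.   ] F [0.5 0.  0. ] w 70.4
[0.0011, 0.1007, 0.0001] [0.0, -0.0, 0.0] rows 2.4
[np.float64(517.7765758932304), np.float64(65.63121791874055), 20]
```

Call:
play_rows(deltas=[0.001, 0.035, 0, 0, 0, 0, 0.001, 0.07, 0, 0, 0, 0, 0.001, 0.09, 0, 0, 0, 0, 0.001, 0.1, 0, 0, 0, 0, 0.001, 0.1005, 0, 0, 0, 0, 0.001, 0.1005, 0, 0, 0, 0])

```text
time_s: 26.33
tool_pos: [518.3, 66.2, 21.0]
tcp_rot: [0.706, 0.04, -0.039, -0.706]
wrist_force: [-0.5, -0.1, 0.5]
gripper_width: 70.4
```

Call:
play_rows(deltas=[0, 0, 0, 0, 0, 0, 0, 0, 0, 0, 0, 0, 0, 0, 0, 0, 0, 0, 0, 0, 0, 0, 0, 0, 0, 0, 0, 0, 0, 0, 0, 0, 0, 0, 0, 0, 0, 0, 0, 0, 0, 0], jaw=45, force=30)

```text
time_s: 26.92
tool_pos: [519.0, 66.2, 22.1]
tcp_rot: [0.706, 0.04, -0.038, -0.706]
wrist_force: [-1.3, 1.0, 6.6]
gripper_width: 51.7
```

Run:
```python
from h import *
st(); x,y=475.2,351
mv(([518,66,150],96.3),([x,y,150],93.7))
```

```text
t 26.9 [519.   66.2  22.1] yaw 96.3 down [ 0.004 -0.    -1.   ] F [-1.3  1.   6.6] w 51.7
[-0.0006, -0.1279, -0.0002] [0.0, 0.0, 0.2] rows 3.1
[-0.0117, -0.1282, 0.2878] [0.0, 2.6, 0.2] rows 6.9
```

Call:
play_rows(deltas=[0, -0.03, 0, 0, 0, 0, 0, -0.07, 0, 0, 0, 0, 0, -0.11, 0, 0, 0, 0, 0, -0.128, 0, 0, 0, 0, -0.002, -0.128, 0.03, 0, 1, 0.2, -0.004, -0.128, 0.07, 0, 1, 0.2, -0.006, -0.128, 0.11, 0, 2, 0.2, -0.008, -0.128, 0.15, 0, 2.6, 0.2, -0.009, -0.128, 0.19, 0, 2.6, 0.2, -0.011, -0.128, 0.23, 0, 2.6, 0.2, -0.0117, -0.128, 0.265, 0, 2.6, 0.2, -0.0117, -0.128, 0.286, 0, 2.6, 0.2])

```text
time_s: 27.92
tool_pos: [474.0, 352.3, 149.8]
tcp_rot: [0.707, 0.024, -0.024, -0.707]
wrist_force: [-0.0, -0.4, -1.2]
gripper_width: 51.8
```

Run:
```python
from h import *
st(); cal=r.get_calibration("wrist"); np.save("pics/w8.npy",cal,allow_pickle=True)
cv2.imwrite("pics/w8f.png",r.capture("wrist"))
x,y=475.7,351.5
mv(([x,y,70],93.7),([x,y,53],93.7))
```

```text
t 27.9 [474.  352.3 149.8] yaw 93.9 down [-0. -0. -1.] F [-0.  -0.4 -1.2] w 51.8
[0.0019, 0.0797, -0.003] [-0.1, 0.2, -0.0] rows 1.9
[0.0019, 0.0967, -0.003] [-0.1, 0.2, -0.0] rows 0.4
```

Call:
play_rows(deltas=[0.002, 0.03, -0.002, -0.1, 0.2, 0, 0.002, 0.06, -0.002, -0.1, 0.2, 0, 0.002, 0.08, -0.002, -0.1, 0.2, 0, 0.002, 0.088, -0.002, -0.1, 0.2, 0, 0.002, 0.092, -0.002, -0.1, 0.2, 0, 0.002, 0.094, -0.002, -0.1, 0.2, 0, 0.002, 0.096, -0.002, -0.1, 0.2, 0, 0.002, 0.096, -0.002, -0.1, 0.2, 0, 0.002, 0.096, -0.002, -0.1, 0.2, 0])

```text
time_s: 28.72
tool_pos: [476.2, 352.7, 54.7]
tcp_rot: [0.707, 0.024, -0.023, -0.707]
wrist_force: [0.5, -0.3, -0.8]
gripper_width: 52.1
```

Run:
```python
from h import *
st(); mv(([475.7,351.5,51],93.7))
```

```text
t 28.7 [476.2 352.7  54.7] yaw 93.7 down [ 0.002 -0.    -1.   ] F [ 0.5 -0.3 -0.8] w 52.1
[-0.0006, 0.0037, -0.0011] [0.0, 0.0, 0.1] rows 0.1
```

Lower gently in small steps.

Call:
play_rows(deltas=[0, 0.001, -0.001, 0, 0, 0, 0, 0.002, -0.001, 0, 0, 0, 0, 0.003, -0.001, 0, 0, 0, 0, 0.0035, -0.001, 0, 0, 0, 0, 0.0035, -0.001, 0, 0, 0])

```text
time_s: 29.13
tool_pos: [476.2, 351.7, 51.1]
tcp_rot: [0.707, 0.024, -0.023, -0.707]
wrist_force: [-0.4, 0.4, -1.5]
gripper_width: 51.9
```

Run:
```python
from h import *
st()
```

```text
t 29.1 [476.2 351.7  51.1] yaw 93.7 down [ 0.001 -0.    -1.   ] F [-0.4  0.4 -1.5] w 51.9
```

Call:
play_rows(deltas=[0, 0.001, 0, 0, 0, 0, 0, 0.0015, 0, 0, 0, 0, 0, 0.0015, 0, 0, 0, 0])

```text
time_s: 29.38
tool_pos: [477.1, 351.8, 50.7]
tcp_rot: [-0.707, -0.024, 0.022, 0.707]
wrist_force: [0.7, -0.9, 6.3]
gripper_width: 51.7
```

Run:
```python
from h import *
st()
```

```text
t 29.4 [477.1 351.8  50.7] yaw 93.7 down [ 0.004  0.    -1.   ] F [ 0.7 -0.9  6.3] w 51.7
```

Call:
play_rows(deltas=[0, 0, 0, 0, 0, 0, 0, 0, 0, 0, 0, 0, 0, 0, 0, 0, 0, 0, 0, 0, 0, 0, 0, 0, 0, 0, 0, 0, 0, 0, 0, 0, 0, 0, 0, 0, 0, -0.02, 0, 0, 0, 0, 0, -0.05, 0, 0, 0, 0, 0, -0.09, 0, 0, 0, 0, 0, -0.12, 0, 0, 0, 0, 0, -0.12, 0, 0, 0, 0], jaw=75)

```text
time_s: 30.3
tool_pos: [478.7, 352.9, 177.2]
tcp_rot: [-0.705, -0.028, 0.018, 0.708]
wrist_force: [0.2, -0.3, 0.4]
gripper_width: 66.2
```

Run:
```python
from h import *
np.set_printoptions(precision=1,suppress=True)
st(); print(mw(86,-52,20)); mv(([618,74,160],96.3),)
```

```text
t 30.3 [478.7 352.9 177.2] yaw 93.8 down [ 0.  0. -1.] F [ 0.2 -0.3  0.4] w 66.2
[np.float64(617.1488189298394), np.float64(74.08682634587981), 20]
[0.1205, 0.0177, -0.2875] [-0.2, -2.5, 0.8] rows 7.5
```

Call:
play_rows(deltas=[0.12, 0.018, -0.285, -0.2, -2.5, 0.8, 0.12, 0.018, -0.285, -0.2, -2.5, 0.8, 0.12, 0.018, -0.285, -0.2, -2.5, 0.8, 0.12, 0.018, -0.285, -0.2, -2.5, 0.8, 0.12, 0.018, -0.285, -0.2, -2.5, 0.8, 0.12, 0.018, -0.285, -0.2, -2.5, 0.8, 0.12, 0.018, -0.285, -0.2, -2.5, 0.8, 0.12, 0.018, -0.285, -0.2, -2.5, 0.8, 0.12, 0.045, -0.285, -0.2, -2.5, 0.8, 0.12, 0.055, -0.285, -0.2, -2.5, 0.8, 0.12, 0.055, -0.285, -0.2, -2.5, 0.8, 0.12, 0.055, -0.285, -0.2, -2.5, 0.8], jaw=80)

```text
time_s: 31.3
tool_pos: [617.4, 77.3, 122.4]
tcp_rot: [-0.706, -0.038, 0.039, 0.706]
wrist_force: [0.6, -0.8, 0.3]
gripper_width: 70.6
```

Run:
```python
from h import *
np.set_printoptions(precision=1,suppress=True)
st(); cal=r.get_calibration("wrist"); im=r.capture("wrist"); st(); cv2.imwrite("pics/w9.png",im)
b=im.astype(int); m=((b[:,:,2]-b[:,:,0]>35)&(b[:,:,2]-b[:,:,1]>30)).astype(np.uint8)
n,_,s,c=cv2.connectedComponentsWithStats(m); k=s[:,4]>150; print(s[k],c[k])
th=np.linspace(0,2*np.pi,73)
for y in(-56,-54,-52,-50):
    q=w2p("",[mw(86,y+18*np.cos(t),30+18*np.sin(t)) for t in th],cal); print(y,q[:,1].min(),q[:,1].max())
print(w2p("",[mw(60,-52,44),mw(112,-52,44)],cal))
```

```text
t 31.3 [617.4  77.3 122.4] yaw 96.3 down [-0.  0. -1.] F [ 0.6 -0.8  0.3] w 70.6
t 31.4 [617.8  77.4 123.3] yaw 96.3 down [ 0.  0. -1.] F [-0.2 -0.1 -0.1] w 70.8
[[     0      0    560    420 232254]
 [   244    190     69     44   2946]] [[279.5 209.5]
 [277.9 211.7]]
-56 193.80307608811577 237.9548842571229
-54 191.41093689398815 235.6605548981912
-52 189.00772611922537 233.35558746649758
-50 186.58786102796915 231.0399078020929
[[241.  216.5]
 [308.5 216.4]]
```

Run:
```python
from h import *
print(mw(88.9,-52.7,20)); mv((mw(88.9,-52.7,20),96.3))
```

```text
[np.float64(617.526362096494), np.float64(77.04612713446355), 20]
[-0.0004, 0.1033, -0.0003] [-0.0, 0.0, 0.0] rows 2.5
```

Call:
play_rows(deltas=[-0.001, 0.035, 0, 0, 0, 0, -0.001, 0.07, 0, 0, 0, 0, -0.001, 0.09, 0, 0, 0, 0, -0.001, 0.102, 0, 0, 0, 0, -0.001, 0.103, 0, 0, 0, 0, -0.001, 0.103, 0, 0, 0, 0])

```text
time_s: 31.85
tool_pos: [617.5, 77.6, 21.5]
tcp_rot: [-0.706, -0.04, 0.039, 0.706]
wrist_force: [0.5, -0.4, 0.7]
gripper_width: 70.4
```

Call:
play_rows(deltas=[0, 0, 0, 0, 0, 0, 0, 0, 0, 0, 0, 0, 0, 0, 0, 0, 0, 0, 0, 0, 0, 0, 0, 0, 0, 0, 0, 0, 0, 0, 0, 0, 0, 0, 0, 0, 0, 0, 0, 0, 0, 0], jaw=45, force=30)

```text
time_s: 32.43
tool_pos: [618.2, 77.7, 22.8]
tcp_rot: [0.706, 0.041, -0.038, -0.706]
wrist_force: [-0.9, 0.8, 7.2]
gripper_width: 51.6
```

Run:
```python
from h import *
st(); x,y=514,353.5
mv(([617.5,77,160],96.3),([x,y,160],93.7))
```

```text
t 32.4 [618.2  77.7  22.8] yaw 96.4 down [ 0.004  0.    -1.   ] F [-0.9  0.8  7.2] w 51.6
[-0.0002, -0.1372, -0.0006] [0.0, 0.1, 0.2] rows 3.3
[-0.0725, -0.1375, 0.2857] [0.0, 2.7, 0.2] rows 7.1
```

Call:
play_rows(deltas=[0, -0.03, 0, 0, 0, 0, 0, -0.07, 0, 0, 0, 0, 0, -0.11, 0, 0, 0, 0, 0, -0.137, 0, 0, 0, 0, -0.009, -0.137, 0.035, 0, 1, 0.2, -0.019, -0.137, 0.075, 0, 1, 0.2, -0.029, -0.137, 0.115, 0, 2, 0.2, -0.04, -0.137, 0.155, 0, 2.7, 0.2, -0.05, -0.137, 0.195, 0, 2.7, 0.2, -0.06, -0.137, 0.235, 0, 2.7, 0.2, -0.069, -0.137, 0.27, 0, 2.7, 0.2, -0.0725, -0.137, 0.285, 0, 2.7, 0.2])

```text
time_s: 33.43
tool_pos: [511.7, 356.7, 159.6]
tcp_rot: [-0.706, -0.024, 0.024, 0.707]
wrist_force: [-0.2, -0.4, -1.1]
gripper_width: 51.8
```

Run:
```python
from h import *
np.set_printoptions(precision=1,suppress=True)
st(); cal=r.get_calibration("wrist"); np.save("pics/w10.npy",cal,allow_pickle=True); im=r.capture("wrist"); st(); crop("w10.png",im,140,40,266,200,3)
print(w2p("",[[475.7,351.5,76],[514,353.5,100]],cal))
x,y=514,353.3
mv(([x,y,80],93.7),([x,y,54.5],93.7))
```

```text
t 33.4 [511.7 356.7 159.6] yaw 93.8 down [-0.  0. -1.] F [-0.2 -0.4 -1.1] w 51.8
t 33.5 [511.4 357.5 159.5] yaw 93.9 down [-0.  0. -1.] F [-1.   2.3 -0.5] w 51.8
[[275.1 169.1]
 [274.2 228. ]]
[0.0023, 0.0795, -0.0044] [-0.1, 0.2, -0.0] rows 1.9
[0.0023, 0.105, -0.0044] [-0.1, 0.2, -0.0] rows 0.6
```

View pics/w10.png

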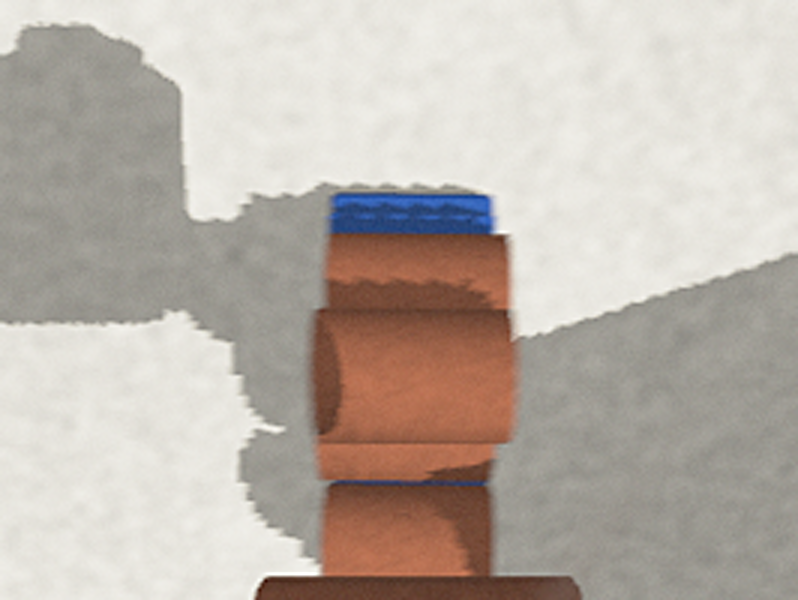

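Run:
```python
from h import *
np.set_printoptions(precision=1,suppress=True)
cal=np.load("pics/w10.npy",allow_pickle=True).item()
f=lambda x,y:(140+x/3,40+y/3)
print(p2w("",[f(405,483)],32,cal))
th=np.linspace(0,2*np.pi,73)
for x in(473,475,477):
    q=w2p("",[[x+18*np.cos(t),352,58.6+18*np.sin(t)] for t in th],cal); print(x,(q[:,1].min()-40)*3,(q[:,1].max()-40)*3)
st(); mv(([514,353.3,80],93.7),([514,353.3,54.5],93.7))
```

```text
[[512.4 353.1  32. ]]
473 298.00746261857944 434.0256578616799
475 305.7323635305228 441.2596357531959
477 313.420673498297 448.5005369808091
t 33.5 [511.4 357.5 159.5] yaw 93.9 down [-0.  0. -1.] F [-1.   2.3 -0.5] w 51.8
[0.0023, 0.0795, -0.0044] [-0.1, 0.2, -0.0] rows 1.9
[0.0023, 0.105, -0.0044] [-0.1, 0.2, -0.0] rows 0.6
```

Call:
play_rows(deltas=[0.0027, 0.03, -0.004, -0.1, 0.2, 0, 0.0027, 0.06, -0.004, -0.1, 0.2, 0, 0.0027, 0.08, -0.004, -0.1, 0.2, 0, 0.0027, 0.09, -0.004, -0.1, 0.2, 0, 0.0027, 0.096, -0.004, -0.1, 0.2, 0, 0.0027, 0.1, -0.004, -0.1, 0.2, 0, 0.0027, 0.103, -0.004, -0.1, 0.2, 0, 0.0027, 0.104, -0.004, -0.1, 0.2, 0, 0.0027, 0.104, -0.004, -0.1, 0.2, 0])

```text
time_s: 34.23
tool_pos: [514.7, 353.8, 56.2]
tcp_rot: [0.707, 0.023, -0.023, -0.707]
wrist_force: [-0.1, -0.3, -1.7]
gripper_width: 51.9
```

Run:
```python
from h import *
st(); mv(([514.2,353.3,51.4],93.7))
```

```text
t 34.2 [514.7 353.8  56.2] yaw 93.7 down [ 0.001 -0.    -1.   ] F [-0.1 -0.3 -1.7] w 51.9
[-0.0006, 0.0048, -0.0005] [0.0, 0.0, 0.1] rows 0.1
```

Call:
play_rows(deltas=[0, 0.001, 0, 0, 0, 0, 0, 0.002, 0, 0, 0, 0, 0, 0.003, 0, 0, 0, 0, 0, 0.004, 0, 0, 0, 0, 0, 0.0045, 0, 0, 0, 0, 0, 0.0045, 0, 0, 0, 0])

```text
time_s: 34.73
tool_pos: [514.7, 353.8, 51.7]
tcp_rot: [0.707, 0.023, -0.023, -0.707]
wrist_force: [0.3, 0.4, -1.8]
gripper_width: 51.5
```

Run:
```python
from h import *
st()
```

```text
t 34.7 [514.7 353.8  51.7] yaw 93.7 down [ 0.001 -0.    -1.   ] F [ 0.3  0.4 -1.8] w 51.5
```

Call:
play_rows(deltas=[0, 0.001, 0, 0, 0, 0, 0, 0.0015, 0, 0, 0, 0, 0, 0.0015, 0, 0, 0, 0])

```text
time_s: 34.98
tool_pos: [515.2, 353.9, 51.6]
tcp_rot: [0.707, 0.024, -0.022, -0.707]
wrist_force: [-2.7, -2.6, 8.5]
gripper_width: 51.8
```

Run:
```python
from h import *
st()
```

```text
t 35.0 [515.2 353.9  51.6] yaw 93.7 down [ 0.002 -0.    -1.   ] F [-2.7 -2.6  8.5] w 51.8
```

Contact at the expected height; release and rise.

Call:
play_rows(deltas=[0, 0, 0, 0, 0, 0, 0, 0, 0, 0, 0, 0, 0, 0, 0, 0, 0, 0, 0, 0, 0, 0, 0, 0, 0, 0, 0, 0, 0, 0, 0, 0, 0, 0, 0, 0, 0, -0.02, 0, 0, 0, 0, 0, -0.05, 0, 0, 0, 0, 0, -0.09, 0, 0, 0, 0, 0, -0.12, 0, 0, 0, 0, 0, -0.15, 0, 0, 0, 0, 0, -0.15, 0, 0, 0, 0], jaw=75)

```text
time_s: 35.98
tool_pos: [516.5, 354.8, 208.1]
tcp_rot: [-0.705, -0.027, 0.019, 0.708]
wrist_force: [-0.2, 0.4, 0.6]
gripper_width: 66.0
```

Call:
play_rows(deltas=[0.05, 0, 0.01, 0, 0, 0, 0.08, 0, 0.01, 0, 0, 0, 0.08, 0, 0.01, 0, 0, 0, 0.08, 0, 0.01, 0, 0, 0, 0.08, 0, 0.01, 0, 0, 0, 0.08, 0, 0.01, 0, 0, 0, 0.08, 0, 0.01, 0, 0, 0])

```text
time_s: 36.57
tool_pos: [594.7, 370.1, 209.9]
tcp_rot: [-0.705, -0.028, 0.019, 0.708]
wrist_force: [0.5, 0.0, -0.0]
gripper_width: 66.3
```

Run:
```python
from h import *
np.set_printoptions(precision=1,suppress=True)
st(); w=r.capture("wrist"); t=r.capture("top"); sc=r.capture("scene")
Z=lambda a,W,H:cv2.resize(a,(W,H),interpolation=cv2.INTER_CUBIC)
top=np.hstack([Z(w[60:260,150:410],390,300),Z(t[165:295,345:470],288,300)])
bot=np.hstack([Z(sc[60:300,180:420],300,300),Z(t[100:300,130:382],378,300)])
cv2.imwrite("pics/fin.png",np.vstack([top,bot]))
```

```text
t 36.6 [594.7 370.1 209.9] yaw 93.8 down [ 0.  0. -1.] F [ 0.5  0.  -0. ] w 66.3
```

View pics/fin.png

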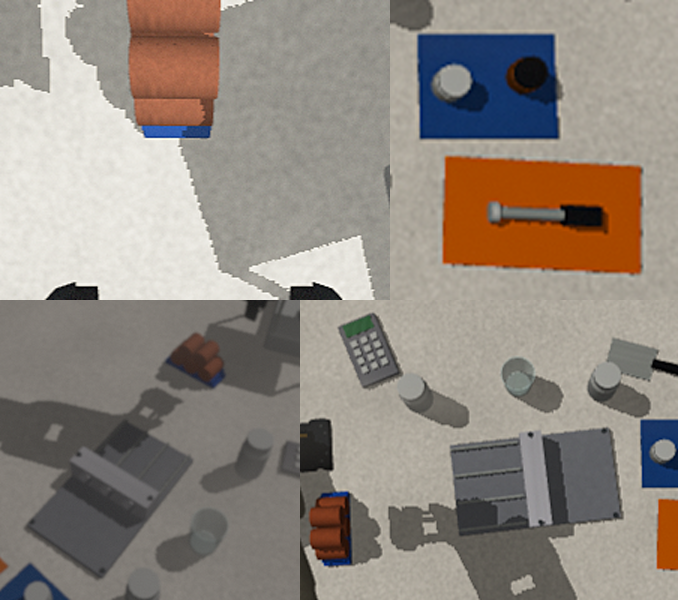

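Run:
```python
from h import *
print(p2w("top",[(345+(455-390)/2.304,165+80/2.304),(345+(529-390)/2.304,165+72/2.304)],45)); st(); print(r.finish_job())
```

```text
[[ 628.14519671 -250.92925157   45.        ]
 [ 637.10645652 -339.5024728    45.        ]]
t 36.7 [595.2 370.1 209.8] yaw 93.7 down [ 0.012  0.004 -1.   ] F [-0.2  0.3  0.4] w 66.0
the job is handed in; nothing more can be done
None
```

The job is done and handed in at about 36.7 s of the 210 s.

- **Present at the start:** two jars (white and amber) and two cast cylinders, in bores 1 and 3.
- **Jars:** I moved both off the lanes first and stood them on the blue mat.
- **Cylinders:** I pushed both right through from the entry side with the rod. For bore 1, I tilted the hand 12° to keep clear of a reagent jar.
- **Rod:** it is back on the orange mat.
- **Stacking:** I gripped each cylinder by its ends and saddled it in one of the two gaps of the rack row. Both touched down at the expected height, within about 1 mm. With only two cylinders, there was no third for the top.

The last pictures, taken after the gripper let go, showed:

- **Rack:** both cylinders sitting squarely on the row.
- **Mould:** the lanes empty.
- **Mats:** the rod level on the orange mat and both jars upright on the blue mat.
- **Bystanders:** all standing where they began.

**Disagreement:** the amber jar read about 35 mm from where I set it (x 637 mm instead of 602). It was probably the announced knock. It is still upright and well inside the mat, so I left it there.

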